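# Pack painted tiles with cork separators under the case hood

### The job

First take the brush off the platform of the wooden case base and lay it flat in the blue brush tray, then stack all the painted tiles (three or four) face up in one neat pile on the middle of the platform, lengthwise along it, with one cork sheet squarely between each tile and the next: a tile at the bottom, a tile on top, any spare sheet left on the bench well away from the base. Last, set the dark hood over the pile so that it sits down level on the base board all round; the brush must still lie in its tray, and leave the bowl, vase and brush jar where they stand.

Things in the scene. Friction and masses are not known exactly. Their poses are not given: they have to be found in the camera images.
- base: Fixed pale wooden base of the storage case: board 180 x 136 x 12 mm lying on the bench, with a grey-green raised platform 118 x 74 mm in its middle, 8 mm higher (platform top 20 mm above the bench). Origin: centre of the underside; x along the 180 mm side, z up.
- hood: Loose dark wooden cover: box open below, outside 142 x 98 x 96 mm high, walls 6 mm, inside 130 x 86 x 90 mm: it drops over the platform with 6 mm to spare all round and its edge stands on the board. On top a pale grip bar 70 mm long (along x), 20 wide, 34 high (bar top 130 mm above the edge). About 0.35 kg. Origin: centre of the open underside; x along the long side, z up. Half-turn symmetric.
- brush: Loose flat paint brush lying flat, at first on the platform: yellow handle 24 mm wide and 12 mm thick from x = -60 to +35 mm, copper ferrule 40 mm wide, brown bristles 44 mm wide to x = +95 mm (155 mm in all). Origin: on the underside of the handle, 60 mm from its free end, near the balance point; x towards the bristles, z up.
- brush_tray: Fixed shallow blue ceramic brush tray, 100 (x) x 210 (y) mm outside, walls 4 mm thick and 12 mm high, floor 4 mm above the bench, inside 92 x 202 mm. Origin: centre of the underside; z up.
- tile1: Loose white ceramic tile 100 x 56 x 12 mm, painted face up (blue border, red and pink blossoms), 0.16 kg, alike with the other tiles; absent (None) in some runs. Origin: centre of the underside; x along the 100 mm side, z up.
- tile2: Loose white ceramic tile 100 x 56 x 12 mm, painted face up (blue border, red and pink blossoms), 0.16 kg, alike with the other tiles; absent (None) in some runs. Origin: centre of the underside; x along the 100 mm side, z up.
- tile3: Loose white ceramic tile 100 x 56 x 12 mm, painted face up (blue border, red and pink blossoms), 0.16 kg, alike with the other tiles; absent (None) in some runs. Origin: centre of the underside; x along the 100 mm side, z up.
- tile4: Loose white ceramic tile 100 x 56 x 12 mm, painted face up (blue border, red and pink blossoms), 0.16 kg, alike with the other tiles; absent (None) in some runs. Origin: centre of the underside; x along the 100 mm side, z up.
- sheet1: Loose brown cork separator sheet, rigid, 104 x 60 x 8 mm, 0.04 kg, alike with the other two; one is spare when there are only three tiles. Origin: centre of the underside; x along the 104 mm side, z up.
- sheet2: Loose brown cork separator sheet, rigid, 104 x 60 x 8 mm, 0.04 kg, alike with the other two; one is spare when there are only three tiles. Origin: centre of the underside; x along the 104 mm side, z up.
- sheet3: Loose brown cork separator sheet, rigid, 104 x 60 x 8 mm, 0.04 kg, alike with the other two; one is spare when there are only three tiles. Origin: centre of the underside; x along the 104 mm side, z up.
- pigment_bowl: Bystander: white bowl of red pigment, 124 mm wide, 55 mm high. Origin: centre of the underside.
- vase: Bystander: round white vase with blue rim, 112 mm wide, 100 mm high. Origin: centre of the underside.
- brush_jar: Bystander: blue jar of brushes, 76 mm wide, 100 mm high (brushes to 202 mm). Origin: centre of the underside.
Not all that is in view belongs to the job. Leave any green look-alike of the sheet2 alone.

How it is judged:
On the way, in this order (a step that is already met when the one before it is completed fails the run):
1. the brush lies flat in the brush tray (x of brush in the frame of brush_tray between -0.04 and 0.04 m and y of brush in the frame of brush_tray between -0.06 and 0.06 m and z of brush in the frame of brush_tray between 0 and 0.008 m and angle between brush's own z axis and vertical below 0.04 rad), for 0.2 s.
2. all tiles are piled on the platform with a cork sheet between each two (x of tile1 in the frame of base between -0.01 and 0.01 m and y of tile1 in the frame of base between -0.01 and 0.01 m and angle between the x axis of each of tile1, tile2, tile3, tile4 and the x axis of base, either way round below 0.15 rad and angle between each of tile1, tile2, tile3, tile4's own z axis and vertical below 0.05 rad and (z of tile1 in the frame of base between 0.017 and 0.023 m or z of tile1 in the frame of base between 0.037 and 0.043 m or z of tile1 in the frame of base between 0.057 and 0.063 m or z of tile1 in the frame of base between 0.077 and 0.083 m) and x of tile2 in the frame of base between -0.01 and 0.01 m and y of tile2 in the frame of base between -0.01 and 0.01 m and (z of tile2 in the frame of base between 0.017 and 0.023 m or z of tile2 in the frame of base between 0.037 and 0.043 m or z of tile2 in the frame of base between 0.057 and 0.063 m or z of tile2 in the frame of base between 0.077 and 0.083 m) and x of tile3 in the frame of base between -0.01 and 0.01 m and y of tile3 in the frame of base between -0.01 and 0.01 m and (z of tile3 in the frame of base between 0.017 and 0.023 m or z of tile3 in the frame of base between 0.037 and 0.043 m or z of tile3 in the frame of base between 0.057 and 0.063 m or z of tile3 in the frame of base between 0.077 and 0.083 m) and x of tile4 in the frame of base between -0.01 and 0.01 m and y of tile4 in the frame of base between -0.01 and 0.01 m and (z of tile4 in the frame of base between 0.017 and 0.023 m or z of tile4 in the frame of base between 0.037 and 0.043 m or z of tile4 in the frame of base between 0.057 and 0.063 m or z of tile4 in the frame of base between 0.077 and 0.083 m) and ((x of sheet1 in the frame of base between -0.01 and 0.01 m and y of sheet1 in the frame of base between -0.01 and 0.01 m and angle between the x axis of sheet1 and the x axis of base, either way round below 0.15 rad and angle between sheet1's own z axis and vertical below 0.05 rad and z of sheet1 in the frame of base between 0.029 and 0.035 m) or (x of sheet1 in the frame of base between -0.01 and 0.01 m and y of sheet1 in the frame of base between -0.01 and 0.01 m and angle between the x axis of sheet1 and the x axis of base, either way round below 0.15 rad and angle between sheet1's own z axis and vertical below 0.05 rad and z of sheet1 in the frame of base between 0.049 and 0.055 m) or (x of sheet1 in the frame of base between -0.01 and 0.01 m and y of sheet1 in the frame of base between -0.01 and 0.01 m and angle between the x axis of sheet1 and the x axis of base, either way round below 0.15 rad and angle between sheet1's own z axis and vertical below 0.05 rad and z of sheet1 in the frame of base between 0.069 and 0.075 m and z of any of tile1, tile2, tile3, tile4 in the frame of base above 0.07 m) or horizontal distance between sheet1 and base above 0.12 m) and ((x of sheet2 in the frame of base between -0.01 and 0.01 m and y of sheet2 in the frame of base between -0.01 and 0.01 m and angle between the x axis of sheet2 and the x axis of base, either way round below 0.15 rad and angle between sheet2's own z axis and vertical below 0.05 rad and z of sheet2 in the frame of base between 0.029 and 0.035 m) or (x of sheet2 in the frame of base between -0.01 and 0.01 m and y of sheet2 in the frame of base between -0.01 and 0.01 m and angle between the x axis of sheet2 and the x axis of base, either way round below 0.15 rad and angle between sheet2's own z axis and vertical below 0.05 rad and z of sheet2 in the frame of base between 0.049 and 0.055 m) or (x of sheet2 in the frame of base between -0.01 and 0.01 m and y of sheet2 in the frame of base between -0.01 and 0.01 m and angle between the x axis of sheet2 and the x axis of base, either way round below 0.15 rad and angle between sheet2's own z axis and vertical below 0.05 rad and z of sheet2 in the frame of base between 0.069 and 0.075 m and z of any of tile1, tile2, tile3, tile4 in the frame of base above 0.07 m) or horizontal distance between sheet2 and base above 0.12 m) and ((x of sheet3 in the frame of base between -0.01 and 0.01 m and y of sheet3 in the frame of base between -0.01 and 0.01 m and angle between the x axis of sheet3 and the x axis of base, either way round below 0.15 rad and angle between sheet3's own z axis and vertical below 0.05 rad and z of sheet3 in the frame of base between 0.029 and 0.035 m) or (x of sheet3 in the frame of base between -0.01 and 0.01 m and y of sheet3 in the frame of base between -0.01 and 0.01 m and angle between the x axis of sheet3 and the x axis of base, either way round below 0.15 rad and angle between sheet3's own z axis and vertical below 0.05 rad and z of sheet3 in the frame of base between 0.049 and 0.055 m) or (x of sheet3 in the frame of base between -0.01 and 0.01 m and y of sheet3 in the frame of base between -0.01 and 0.01 m and angle between the x axis of sheet3 and the x axis of base, either way round below 0.15 rad and angle between sheet3's own z axis and vertical below 0.05 rad and z of sheet3 in the frame of base between 0.069 and 0.075 m and z of any of tile1, tile2, tile3, tile4 in the frame of base above 0.07 m) or horizontal distance between sheet3 and base above 0.12 m)), for 0.2 s.
3. the hood sits level on the base board over the pile (x of hood in the frame of base between -0.009 and 0.009 m and y of hood in the frame of base between -0.009 and 0.009 m and z of hood in the frame of base between 0.009 and 0.0145 m and angle between hood's own z axis and vertical below 0.03 rad and angle between the x axis of hood and the x axis of base, either way round below 0.15 rad), for 0.2 s.
At the end, for the whole second after the job is handed in: Brush flat in its tray; tiles and sheets between them piled alternately, level, each within 10 mm per axis and 0.15 rad of the platform, heights within 3 mm; spare sheet over 120 mm from the base centre; hood down on the board within 9 mm, level within 0.03 rad; all at rest (all of step 1 and all of step 2 and all of step 3 and linear speed of each of hood, brush, tile1, tile2, tile3, tile4 below 0.02 m/s); the robot touches nothing.
It fails at once if the pigment bowl is moved more than 30 mm (distance of pigment_bowl from where it was at the start of the episode above 0.03 m).
It fails at once if the vase is moved more than 30 mm (distance of vase from where it was at the start of the episode above 0.03 m).
It fails at once if the brush jar is moved more than 30 mm (distance of brush_jar from where it was at the start of the episode above 0.03 m).
Of tile1, tile2, tile3, tile4 only 3 to 4 are there at a start; the rules pass over those that are not, and their reading is None.
At some moment in a run one of hood, brush may be knocked a few centimetres aside while the robot is not near it.
Once in a run the grip may slacken for a moment while it holds something.
It also fails if it takes over 210 s, if anything falls off the work surface, if the arm or the gripper's body presses on something with over 40 N, if the wrist force passes 120 N, or if a joint passes its speed limit or range.

### The arm

A 6-joint arm with a two-finger parallel gripper is mounted at the origin on the work surface. World frame = base frame: x ahead of the robot, y to its left, z up, the work surface at z = 0. Lengths are in m, angles in rad, forces in N, time in s.
With the tool pointing down it reaches from about 0.325 to 0.85 m from the base axis. Payload 4.4 kg.
Tool frame: the origin (TCP) lies midway between the tips of the shut fingers; the grasp point (between the pads) lies env.grip_point_offset behind it (env.grip_point_offset is the distance from the TCP to the grasp point, in m); z points along the fingers, y is the line along which they close (so a half turn about z gives the same grasp; the last joint's range is limited). The gripper opens to 94 mm and grips with 3 to 60 N. Pads are 16 mm wide; open, the fingers measure 119 mm over their backs; the gripper's body (75 mm by 177 mm) begins 78 mm behind the grasp point.
Start: joints at [1.121, 0.207, 1.542, -0, 1.393, -0.15], TCP at [0.17, 0.549, 0.169] pointing down, gripper open.
Joint ranges: [-2.73, 2.73], [-0.86, 2.22], [0.23, 2.46], [-1.11, 4.25], [0.08, 2.63], [-2.82, 2.82]. Speed limits (rad/s): [2.79, 2.79, 3.14, 3.14, 3.14, 3.14].

### API

Orientations are given as a unit quaternion [w, x, y, z].
In Python, from rig import env gives the robot as it stands. The module is installed in compiled form; this text tells all that it offers.
- The arm moves only by the tool drive_tool, never from a script. Its argument "targets" is a list of rows, each a list of 7 numbers: the shift along the tool's x, y, z in cm, then the turn, a rotation vector about the tool's x, y, z in degrees, then the opening, from -1 (shut) to 1 (fully open). In form: [[x, y, z, wx, wy, wz, gripper], ...]. A call has exactly 10 rows; each row is the pose to reach, as a shift and turn from the pose commanded when the call began, along the tool's axes at that moment; what a row does not reach only later rows make up. A row lasts 1/12 s, in which the tool goes at most 41.7 mm and 7.16 degrees, less where a joint would pass 70% of its speed; a pose out of reach is approached as far as the arm can. A call with a gripper value outside its range is refused whole. The fingers move at their own pace and stop on an object; the grip force is fixed at half the most. Time passes only in rows, so rows that repeat a pose let the fingers close, or fill a call up. It gives the time, the measured TCP pose, the force, the opening and the grip force at its end, in the units of the state.
- env.sense(): the state, without advancing time (a new reading comes with each control period).
- env.read_camera(name): name is "side" or "top" or "wrist"; returns a dict with "img" (384x512x3 uint8, red, green, blue), "range_z" (384x512 float32, m along the optical axis (not along the pixel's ray), 0 where there is no reading), "camera_matrix" (3x3 intrinsics, pixels), "k1" (the pictures are not rectified: a ray, as slopes to the right and down, at radius r is drawn at 1 + k1 r^2 times it, then the intrinsics apply), "extrinsics" (4x4, takes a point from camera to world coordinates); the wrist camera has in their place "T_tool_cam" (4x4, takes a point from camera to tool coordinates, whose origin is the TCP and whose axes are the flange's). Camera axes: x right, y down, z forward; pixel columns grow to the right and rows downward; lengths in m; the calibration is good to about 2 mm. A picture is of the moment at which its call begins: read the wrist's pose just before it.
- env.hand_in(): hands the job in; it is judged then, once.
Trained networks look in a picture, given as the dict that the camera call returned (one of the last four; its "shot" number tells which), for a name from the list of things; names that differ only in an ending like _2 or _b are one class to them, and where a whole thing is asked for, a point or a joint stands for the part that bears it (a point fixed in the world has none). Each returns a list of dicts, best first, with "conf" (0 to 1); they miss things now and then, are a little off and sometimes report something else, mostly with a low value. They report only what shows in the picture. A call takes as long as a camera call. They do not tell look-alikes from the thing itself.
- env.look_for(picture, name): "position" ([x, y, z] in m, in the coordinates of the camera as it stood for that picture, good to about 4 mm: the middle of the surface that is visible of it).
- env.silhouettes(picture, name): "mask" (384x512 bool, what is visible of it).
- env.place_of(picture, name): "position" ([x, y, z] in m, in the coordinates of the camera as it stood for that picture, good to about 4 mm: a listed point, or the origin of a listed thing).
The state is a dict: "time_s": time; "joints": joint angles; "joint_velocities": joint speeds; "joint_torque": joint torques, N m; "eef_pos": TCP position; "tcp_rot": TCP orientation; "ft_force": force on the tool from outside, world axes, zero at the start; "moment": the same for the moment, N m; "gripper_width": opening from 0.0 (shut) to 1.0 (fully open); "grip_force": force on a finger pad.
Only numpy, scipy, OpenCV 4.12 (cv2) and the standard library are available. Lean on these libraries where they do the work, as an engineer would, in place of code of your own. Each camera call takes 0.05 s, during which the arm holds its last target. There are 200 camera calls.

## Working session

There is one attempt and no reset: what is moved stays moved. The work goes in short steps, Python scripts to look and compute and a tool call to move; the robot and the scene stay as the last step left them, time stands still between calls to the robot, and variables do not carry over. Pictures are saved under pics/ and viewed, at most 14 in all, crops included, and the job is handed in when it is done.

Besides the shell and the picture viewer there is one more tool, called after "Call:" as a command line: name --pt "numbers of a row" for each row, then --argument value for the rest. drive_tool: Moves the arm, as the interface text tells. Its arguments: {"type":"object","properties":{"targets":{"type":"array","items":{"type":"array","items":{"type":"number"}}}},"required":["targets"]}

```bash
mkdir -p pics; cat > h.py <<'E'
import numpy as np, cv2
from scipy.spatial.transform import Rotation as R
from rig import env
def T_tool():
    s=env.sense(); T=np.eye(4); q=s['tcp_rot']; T[:3,:3]=R.from_quat([q[1],q[2],q[3],q[0]]).as_matrix(); T[:3,3]=s['eef_pos']; return T
def shot(name):
    T=T_tool() if name=='wrist' else None
    c=env.read_camera(name)
    c['W']=T@c['T_tool_cam'] if name=='wrist' else c['extrinsics']
    return c
def cloud(c):
    h,w=c['range_z'].shape; K=c['camera_matrix']
    u,v=np.meshgrid(np.arange(w),np.arange(h))
    p=np.stack([(u-K[0,2])/K[0,0],(v-K[1,2])/K[1,1]],-1)
    q=p.copy()
    for _ in range(8): q=p/(1+c['k1']*(q**2).sum(-1,keepdims=True))
    z=c['range_z'][...,None]
    P=np.concatenate([q*z,z],-1)@c['W'][:3,:3].T+c['W'][:3,3]
    P[c['range_z']<=0]=np.nan
    return P
def save(c,f): cv2.imwrite('pics/'+f,c['img'][...,::-1])
def w(c,p): return (c['W']@np.append(p,1))[:3]
E
python3 - <<'E'
from h import *
print(env.grip_point_offset,env.sense())
for n in ['top','side']:
    c=shot(n); save(c,n+'0.png'); P=cloud(c)
    for k in ['base','hood','brush','brush_tray','tile1','sheet1','pigment_bowl','vase','brush_jar']:
        for d in env.silhouettes(c,k):
            m=d['mask']; X=P[m]; X=X[~np.isnan(X[:,0])]
            if len(X)<20: continue
            v,u=np.nonzero(m); zt=np.percentile(X[:,2],80)
            r=cv2.minAreaRect(X[:,:2].astype(np.float32)*1000)
            print(n,k,round(d['conf'],2),'px',int(u.mean()),int(v.mean()),len(u),'z',np.round(np.percentile(X[:,2],[5,50,95]),3),'rect',np.round(r[0]),np.round(r[1]),round(r[2]))
E
```

```text
0.0188 {'time_s': 0.0, 'joints': array([ 1.12051562e+00,  2.07424466e-01,  1.54298100e+00, -1.88904968e-05,
        1.39351376e+00, -1.50498316e-01]), 'joint_velocities': array([ 4.85988273e-04, -7.56822665e-04, -9.38393131e-04,  2.17810158e-04,
        3.50369581e-05,  8.73773422e-04]), 'joint_torque': array([ 2.61084737e-03, -3.70873690e+01, -2.81419694e+01,  6.99108141e-02,
        3.61807190e-02, -1.68700344e-04]), 'eef_pos': array([0.16941738, 0.54851479, 0.16767559]), 'tcp_rot': array([-3.35328130e-04,  1.49328790e-01,  9.88786913e-01, -1.11394531e-03]), 'ft_force': array([-0.91726422, -0.76626649,  0.34333325]), 'moment': array([-0.03272758,  0.02119699, -0.02339727]), 'grip_force': 0.0, 'gripper_width': 0.9971069190033774}
top base 0.81 px 270 134 1200 z [0.006 0.013 0.024] rect [657. -20.] [136. 186.] 85
top hood 0.93 px 331 134 1214 z [0.021 0.095 0.127] rect [ 655. -269.] [155. 138.] 74
top brush 0.65 px 262 132 322 z [0.022 0.03  0.036] rect [655.  -2.] [ 54. 155.] 13
top brush 0.33 px 132 146 660 z [0.051 0.083 0.103] rect [605. 521.] [139. 111.] 50
top brush_tray 0.68 p
[... 1782 characters left out ...]
de sheet1 0.74 px 321 298 833 z [0.005 0.007 0.01 ] rect [ 435. -382.] [107.  65.] 12
side sheet1 0.73 px 230 132 540 z [0.017 0.067 0.101] rect [ 870. 1142.] [1500.  109.] 66
side sheet1 0.59 px 256 211 440 z [0.001 0.007 0.01 ] rect [464.  13.] [ 82. 110.] 79
side sheet1 0.54 px 146 185 312 z [-0.     0.007  0.01 ] rect [187. 322.] [86. 99.] 62
side sheet1 0.53 px 218 176 251 z [0.004 0.007 0.01 ] rect [438. 262.] [ 65. 101.] 89
side pigment_bowl 0.6 px 186 141 473 z [0.013 0.038 0.055] rect [427. 597.] [250. 116.] 72
side vase 0.63 px 230 133 537 z [0.018 0.067 0.101] rect [660. 570.] [295. 106.] 45
side brush_jar 0.8 px 394 314 2541 z [0.002 0.098 0.197] rect [ 590. -486.] [299.  87.] 31
```

View pics/top0.png

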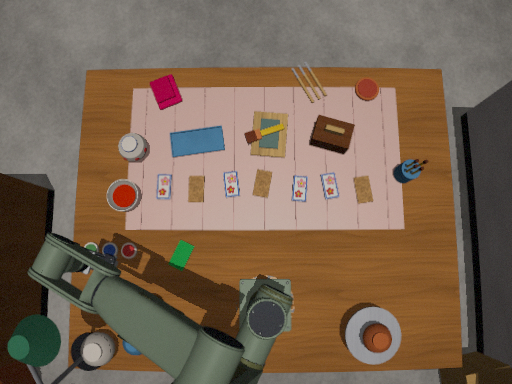

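```bash
python3 - <<'E'
import cv2
a=cv2.imread('pics/top0.png')[90:280,100:400]; cv2.imwrite('pics/top0c.png',cv2.resize(a,(798,505),interpolation=cv2.INTER_CUBIC))
E
```

```text
(no output)
```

View pics/top0c.png

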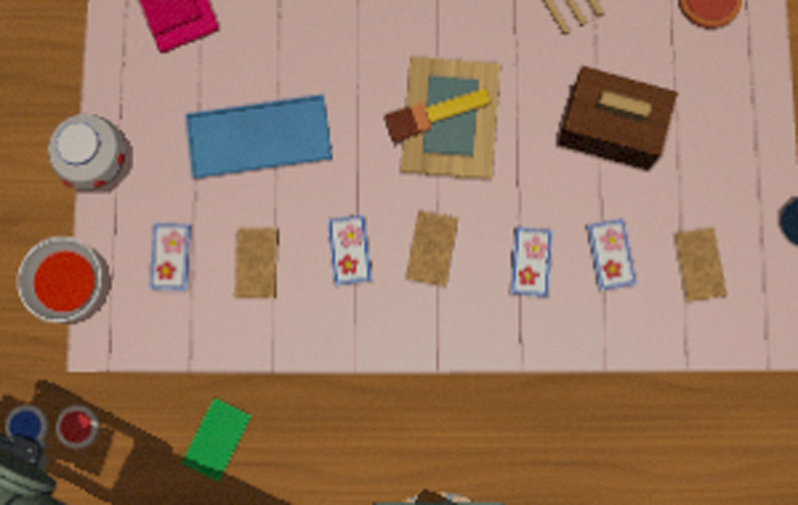

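The top view shows four painted tiles at (163,186), (231,183), (299,188) and (330,185), and three brown sheets at (196,188), (262,183) and (363,189). The green card at (180,255) is the look-alike, so I leave it alone. The brush lies on the base at (268,132), the tray is at (197,141) and the hood at (331,134). The enlarged crop confirms all of this.

Next I'll write a move planner and look closer with the wrist camera.

```bash
cat >> h.py <<'E'
def Rdes(psi):
    y=np.array([-np.sin(psi),np.cos(psi),0]); z=np.array([0,0,-1.]); return np.stack([np.cross(y,z),y,z],1)
def go(*wps):
    "wps: (x,y,z,psi_deg) in mm; prints shift cm + rotvec deg from the present measured pose"
    T=T_tool()
    for x,y,z,psi in wps:
        d=T[:3,:3].T@(np.array([x,y,z])/1000-T[:3,3])*100
        r=R.from_matrix(T[:3,:3].T@Rdes(np.radians(psi))).as_rotvec(degrees=True)
        print((x,y,z,psi),'->',np.round(d,2),np.round(r,1))
def objs(c,names,zmax=9,minpx=60,zc=None):
    P=cloud(c); out=[]
    for k in names:
        for d in env.silhouettes(c,k):
            X=P[d['mask']]; X=X[~np.isnan(X[:,0])]*1000
            if len(X)<minpx: continue
            v,u=np.nonzero(d['mask']); zt=np.percentile(X[:,2],70)
            Y=X[abs(X[:,2]-zt)<6].astype(np.float32)
            cc=cv2.minAreaRect(Y[:,:2]); 
            a,b=cc[1]; th=cc[2] if a>=b else cc[2]+90
            th=(th+90)%180-90
            print(k,round(d['conf'],2),'px',int(u.mean()),int(v.mean()),len(u),'z',np.round(np.percentile(X[:,2],[5,50,95]),1),'c',np.round(cc[0],1),'L,W',np.round(max(a,b),1),np.round(min(a,b),1),'th',round(th,1))
E
python3 - <<'E'
from h import *
c=shot('wrist'); print(c['camera_matrix'],c['T_tool_cam'].round(3))
go((520,80,400,0),(520,-200,400,0))
E
```

```text
[[337.06086827   0.         257.60824084]
 [  0.         337.06086827 199.27354906]
 [  0.           0.           1.        ]] [[-0.001 -0.968 -0.25   0.073]
 [ 1.    -0.001 -0.    -0.001]
 [ 0.    -0.25   0.968 -0.216]
 [ 0.     0.     0.     1.   ]]
(520, 80, 400, 0) -> [-47.32 -34.5  -23.11] [  0.    0.  -17.2]
(520, -200, 400, 0) -> [-55.58 -61.25 -23.12] [  0.    0.  -17.2]
```

Call:
drive_tool --pt "0 0 -4 0 0 -5 1" --pt "0 0 -8 0 0 -9 1" --pt "-4 -3 -12 0 0 -13 1" --pt "-8 -6 -15 0 0 -17.2 1" --pt "-12 -10 -18 0 0 -17.2 1" --pt "-16 -13 -20 0 0 -17.2 1" --pt "-20 -16 -23 0 0 -17.2 1" --pt "-24 -19 -23 0 0 -17.2 1" --pt "-28 -22 -23 0 0 -17.2 1" --pt "-31 -24 -23 0 0 -17.2 1"

```text
time_s: 1.88
eef_pos: [0.3408, 0.3021, 0.3863]
tcp_rot: [0.001, -0.001, 1.0, 0.001]
ft_force: [1.1, 1.5, 0.4]
gripper_width: 0.999
grip_force: 0.0
```

Call:
drive_tool --pt "-3.5 -2 0 0 0 0 1" --pt "-7 -4 0 0 0 0 1" --pt "-11 -6 0 0 0 0 1" --pt "-14 -7 0 0 0 0 1" --pt "-17 -8 0 0 0 0 1" --pt "-17 -11 0 0 0 0 1" --pt "-17 -13 0 0 0 0 1" --pt "-17 -13 0 0 0 0 1" --pt "-17 -13 0 0 0 0 1" --pt "-17 -13 0 0 0 0 1"

```text
time_s: 2.72
eef_pos: [0.5099, 0.174, 0.3848]
tcp_rot: [0.0, -0.0, 1.0, 0.0]
ft_force: [-0.1, 0.1, 0.3]
gripper_width: 1.0
grip_force: 0.0
```

```bash
python3 - <<'E'
from h import *
c=shot('wrist'); save(c,'w1.png'); print(T_tool().round(3))
objs(c,['base','hood','brush','brush_tray','tile1','sheet1'])
for k in ['base','hood','brush','brush_tray']:
    for d in env.place_of(c,k)[:2]: print(k,d['conf'],w(c,d['position']).round(4))
E
```

```text
[[-1.    -0.001  0.001  0.51 ]
 [-0.001  1.     0.001  0.174]
 [-0.001  0.001 -1.     0.385]
 [ 0.     0.     0.     1.   ]]Traceback (most recent call last):
  File "<stdin>", line 3, in <module>
  File "h.py", line 40, in objs
    cc=cv2.minAreaRect(Y[:,:2]);
cv2.error: OpenCV(4.12.0) /io/opencv/modules/imgproc/src/convhull.cpp:143: error: (-215:Assertion failed) total >= 0 && (depth == CV_32F || depth == CV_32S) in function 'convexHull'
```

View pics/w1.png

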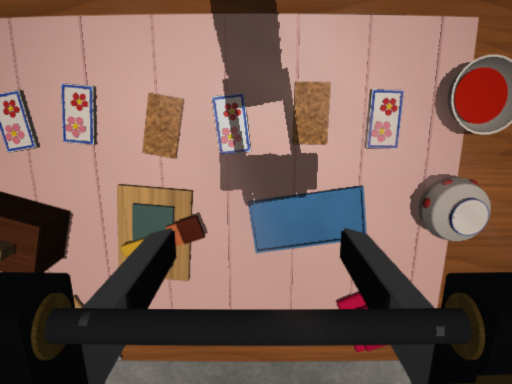

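The wrist view shows three tiles and two sheets clearly, with the tray at (308,218). The base at (155,232) is partly hidden by the fingers, so I move forward to see it.

```bash
sed -i 's/cc=cv2.minAreaRect(Y\[:,:2\])/cc=cv2.minAreaRect(np.ascontiguousarray(Y[:,:2]))/' h.py; python3 - <<'E'
from h import *
c=shot('wrist')
objs(c,['brush_tray','tile1','sheet1'])
E
```

```text
brush_tray 0.96 px 305 218 5909 z [ 2.4  4.3 12.1] c [631.2 267.5] L,W 217.3 107.2 th -81.8
tile1 0.74 px 16 121 1835 z [ 4.  12.  13.8] c [ 448.7 -253. ] L,W 99.6 58.3 th 8.4
tile1 0.7 px 383 118 2058 z [ 6.8 11.9 13.7] c [447.5 390.2] L,W 99.8 57.8 th -1.9
tile1 0.67 px 78 113 2102 z [ 3.7 12.1 13.9] c [ 438.1 -136.9] L,W 100.3 57.8 th -5.0
tile1 0.6 px 230 123 1945 z [10.3 12.1 13.8] c [456.4 127.1] L,W 100.5 56.2 th 6.9
sheet1 0.95 px 162 125 2174 z [5.8 7.9 9.6] c [460.    7.4] L,W 107.2 60.9 th -10.6
sheet1 0.64 px 310 112 2203 z [6.2 7.9 9.6] c [438.1 264.2] L,W 104.7 60.7 th -1.4
```

Call:
drive_tool --pt "-3 -3 0 0 0 0 1" --pt "-6 -6 0 0 0 0 1" --pt "-9 -9 0 0 0 0 1" --pt "-12 -12 0 0 0 0 1" --pt "-15 -15 2 0 0 0 1" --pt "-17 -18 4 0 0 0 1" --pt "-17 -20 6 0 0 0 1" --pt "-17 -20 6 0 0 0 1" --pt "-17 -20 6 0 0 0 1" --pt "-17 -20 6 0 0 0 1"

```text
time_s: 3.85
eef_pos: [0.6801, -0.0256, 0.3251]
tcp_rot: [0.0, -0.0, 1.0, 0.0]
ft_force: [-0.2, -0.1, 0.7]
gripper_width: 1.004
grip_force: 0.0
```

```bash
python3 - <<'E'
from h import *
c=shot('wrist'); save(c,'w2.png'); print(T_tool().round(3)[:3,3])
objs(c,['base','hood','brush','brush_tray','tile1','sheet1'])
for k in ['base','hood','brush','brush_tray']:
    for d in env.place_of(c,k)[:2]: print(k,d['conf'],w(c,d['position']).round(4))
E
```

```text
[ 0.68  -0.025  0.326]
base 0.94 px 259 140 8396 z [10.6 12.6 21. ] c [656.9 -21.6] L,W 178.9 133.9 th -5.5
base 0.63 px 443 127 8776 z [ 2.3  4.1 12. ] c [629.5 270. ] L,W 222.4 104.5 th -81.9
hood 0.59 px 90 137 9912 z [ 25.4  95.9 129.7] c [ 640.7 -260.3] L,W 143.9 99.1 th 74.0
brush 0.79 px 281 145 2189 z [29.3 31.5 33.3] c [659.3  -3.1] L,W 155.4 43.7 th -71.4
brush_tray 0.95 px 443 127 8606 z [ 2.4  4.1 12. ] c [630.1 268.7] L,W 218.5 103.1 th -82.2
brush_tray 0.47 px 364 21 1762 z [ 8.9 11.9 13.6] c [477.3 129.9] L,W 60.7 56.5 th 5.7
tile1 0.86 px 180 14 1201 z [ 7.5 12.1 13.7] c [ 468.6 -138.9] L,W 54.9 40.8 th 85.5
tile1 0.84 px 104 18 1567 z [ 7.6 12.  13.6] c [ 471.5 -249.8] L,W 57.0 56.2 th -81.9
tile1 0.71 px 364 21 1771 z [ 8.  11.9 13.6] c [477.3 129.9] L,W 60.7 56.5 th 5.7
tile1 0.17 px 19 15 1278 z [5.  8.  9.6] c [ 463. -380.] L,W 61.6 46.6 th -82.0
sheet1 0.89 px 19 15 1301 z [4.  7.9 9.6] c [ 464.4 -379.5] L,W 61.8 46.8 th -85.6
sheet1 0.58 px 454 16 1448 z [4.6 7.8 9.5] c [468.  263.3] L,W 62.0 46.2 th -89.4
sheet1 0.58 px 279 22 1961 z [6.1 7.9 9.5] c [477.4   3.9] L,W 67.4 61.2 th -10.4
base 0.97 [ 6.568e-01 -2.130e-02  2.000e-04]
hood 0.81 [ 0.6416 -0.2601  0.001 ]
brush 0.65 [ 0.6659 -0.0211  0.021 ]
brush_tray 0.82 [ 0.6275  0.2629 -0.0036]
```

View pics/w2.png

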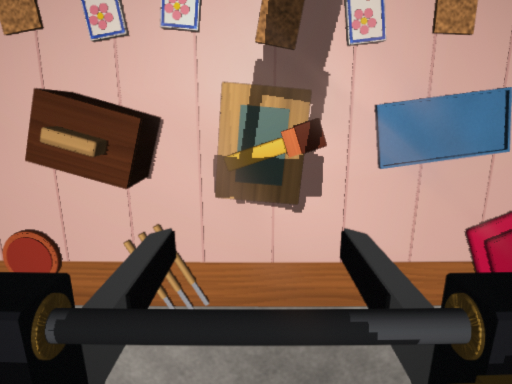

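The base is centred at (657,-22) with yaw -5.5°. The brush origin is at (665,-20) with its bristles towards 108.6°, and the tray is at (630,269) with its long axis at -82°. I'll take the brush now.

Call:
drive_tool --pt "0.1 0 2 0 0 7.1 1" --pt "0.3 0.1 4 0 0 14.2 1" --pt "0.5 0.2 6 0 0 21.3 1" --pt "0.7 0.3 8 0 0 28.4 1" --pt "0.9 0.4 10 0 0 35.5 1" --pt "1.1 0.5 12 0 0 42.6 1" --pt "1.3 0.5 14 0 0 49.7 1" --pt "1.5 0.5 16 0 0 56.8 1" --pt "1.5 0.5 18 0 0 63.9 1" --pt "1.5 0.5 20 0 0 71 1"

```text
time_s: 5.23
eef_pos: [0.6649, -0.0215, 0.1236]
tcp_rot: [0.0, 0.583, 0.812, 0.0]
ft_force: [-0.1, -0.3, -0.1]
gripper_width: 0.999
grip_force: 0.0
```

```bash
python3 - <<'E'
from h import *
print(T_tool().round(3)); go((665,-20,23,-71.4))
E
```

```text
[[-0.32   0.947  0.     0.665]
 [ 0.947  0.32   0.    -0.021]
 [ 0.     0.    -1.     0.124]
 [ 0.     0.     0.     1.   ]]
(665, -20, 23, -71.4) -> [ 0.14  0.06 10.06] [ 0.  -0.   0.1]
```

Call:
drive_tool --pt "0.1 0 3 0 0 0.1 1" --pt "0.1 0 6 0 0 0.1 0.7" --pt "0.1 0 8 0 0 0.1 0.6" --pt "0.1 0 9 0 0 0.1 0.6" --pt "0.1 0 10 0 0 0.1 0.6" --pt "0.1 0 10.1 0 0 0.1 0.6" --pt "0.1 0 10.1 0 0 0.1 0.6" --pt "0.1 0 10.1 0 0 0.1 0" --pt "0.1 0 10.1 0 0 0.1 -1" --pt "0.1 0 10.1 0 0 0.1 -1"

```text
time_s: 6.07
eef_pos: [0.6661, -0.0207, 0.0252]
tcp_rot: [0.001, 0.581, 0.814, 0.001]
ft_force: [-0.6, -0.1, 0.0]
gripper_width: 0.624
grip_force: 0.0
```

Call:
drive_tool --pt "0 0 0 0 0 0 -1" --pt "0 0 0 0 0 0 -1" --pt "0 0 0 0 0 0 -1" --pt "0 0 0 0 0 0 -1" --pt "0 0 0 0 0 0 -1" --pt "0 0 0 0 0 0 -1" --pt "0 0 0 0 0 0 -1" --pt "0 0 0 0 0 0 -1" --pt "0 0 -1 0 0 0 -1" --pt "0 0 -2 0 0 0 -1"

```text
time_s: 6.9
eef_pos: [0.6639, -0.0204, 0.0433]
tcp_rot: [-0.001, 0.581, 0.814, -0.0]
ft_force: [0.3, 0.6, 0.2]
gripper_width: 0.003
grip_force: 0.0
```

```bash
python3 - <<'E'
from h import *
go((665,-20,70,-71.4),(632,251,60,-82),(632,251,10,-82))
E
```

```text
(665, -20, 70, -71.4) -> [ 0.    0.11 -2.67] [-0.1 -0.1  0.3]
(632, 251, 60, -82) -> [26.71  5.78 -1.65] [-0.1 -0.  10.9]
(632, 251, 10, -82) -> [26.7   5.79  3.35] [-0.1 -0.  10.9]
```

The gripper shut on nothing, so I look again.

```bash
python3 - <<'E'
from h import *
c=shot('side');save(c,'s2.png'); objs(c,['brush'])
c=shot('wrist'); save(c,'w3.png'); objs(c,['brush'])
E
```

```text
brush 0.62 px 309 192 366 z [12.5 29.9 33.3] c [654.5  -3.5] L,W 155.7 47.4 th -77.3
brush 0.87 px 256 138 7828 z [29.9 31.4 32.8] c [652.2  19.1] L,W 107.8 43.9 th -71.3
```

View pics/w3.png

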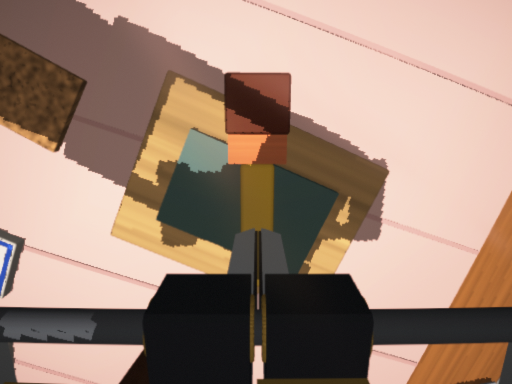

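The fingers are centred on the handle and the brush hasn't moved. They either slipped off the top or hadn't finished closing before the lift. I'll retry lower, with more time to close, checking before I lift.

Call:
drive_tool --pt "0 0 -1 0 0 0 0.6" --pt "0 0 -1 0 0 0 0.6" --pt "0 0 -1 0 0 0 0.6" --pt "0 0 -1 0 0 0 0.6" --pt "0 0 -1 0 0 0 0.6" --pt "0 0 -1 0 0 0 0.6" --pt "0 0 1 0 0 0 0.6" --pt "0 0 2 0 0 0 0.6" --pt "0 0 2.2 0 0 0 0.6" --pt "0 0 2.2 0 0 0 0.6"

```text
time_s: 7.93
eef_pos: [0.663, -0.0203, 0.0196]
tcp_rot: [-0.002, 0.581, 0.814, -0.001]
ft_force: [-1.3, 0.3, 0.3]
gripper_width: 0.679
grip_force: 0.0
```

Call:
drive_tool --pt "0 0 0 0 0 0 -1" --pt "0 0 0 0 0 0 -1" --pt "0 0 0 0 0 0 -1" --pt "0 0 0 0 0 0 -1" --pt "0 0 0 0 0 0 -1" --pt "0 0 0 0 0 0 -1" --pt "0 0 0 0 0 0 -1" --pt "0 0 0 0 0 0 -1" --pt "0 0 0 0 0 0 -1" --pt "0 0 0 0 0 0 -1"

```text
time_s: 8.77
eef_pos: [0.6647, -0.0205, 0.0215]
tcp_rot: [-0.0, 0.581, 0.814, -0.0]
ft_force: [-0.7, 0.1, 0.0]
gripper_width: 0.037
grip_force: 0.0
```

```bash
python3 - <<'E'
from h import *
c=shot('side');objs(c,['brush']); cv2.imwrite('pics/s3.png',cv2.resize(c['img'][130:260,240:400,::-1],(800,600)*1 if 0 else (738,600),interpolation=cv2.INTER_CUBIC)) 
c=shot('wrist'); objs(c,['brush']); print(env.sense()['gripper_width'],env.sense()['grip_force'])
E
```

```text
brush 0.62 px 309 192 336 z [19.7 30.3 33.2] c [661.9  -0.8] L,W 155.0 45.4 th -68.9
brush 0.9 px 260 137 9405 z [29.9 31.4 32.8] c [650.5  23.6] L,W 98.6 44.2 th -71.1
0.0047174333856696594 0.0
```

View pics/s3.png

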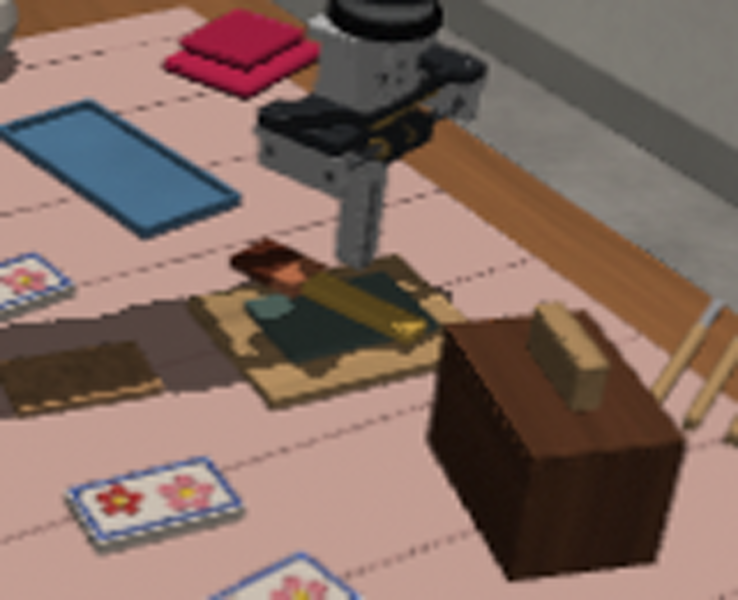

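```bash
python3 - <<'E'
from h import *
s=env.sense(); T=T_tool(); print(T[:3,3].round(4), s['joints'].round(3))
for n in ['side','top']:
    c=shot(n); K=c['camera_matrix']; Wi=np.linalg.inv(c['W'])
    for off in [0,-.03,-.06]:
        p=Wi@(T@[0,0,off,1]); q=p[:2]/p[2]; q=q*(1+c['k1']*(q@q)); u=q*K[0,0]+K[:2,2]
        print(n,off,u.round(1), 'crop',((u-[240,130])*4.61).round(0))
    P=cloud(c)
    m=(np.hypot(P[...,0]-T[0,3],P[...,1]-T[1,3])<.08)&(P[...,2]>.036)&(P[...,2]<.09)
    X=P[m]*1000; print(n,len(X), X[np.argsort(X[:,2])][::max(1,len(X)//12)].round(0))
E
```

```text
[ 0.6647 -0.0205  0.0215] [-0.161  0.534  1.421 -0.     1.187 -0.491]
side 0 [315.3 196.4] crop [347. 306.]
side -0.03 [316.2 188.7] crop [351. 270.]
side -0.06 [317.2 180.8] crop [356. 234.]
side 66 [[657. -12.  59.]
 [665. -28.  62.]
 [654. -32.  67.]
 [659. -30.  69.]
 [652. -23.  70.]
 [649. -21.  74.]
 [653. -26.  75.]
 [667. -29.  77.]
 [669. -26.  79.]
 [655. -28.  80.]
 [667. -27.  83.]
 [654. -23.  85.]
 [659. -32.  88.]
 [652. -25.  90.]]
top 0 [269.5 130.6] crop [136.   3.]
top -0.03 [269.7 128.3] crop [137.  -8.]
top -0.06 [269.9 125.9] crop [138. -19.]
top 0 []
```

```bash
python3 - <<'E'
from h import *
c=shot('wrist'); c['W']=c['T_tool_cam']; P=cloud(c)*1000
for v in range(205,300,6): print(v,[P[v,u].round(0).tolist() for u in (240,256,270)])
save(c,'w4.png')
E
```

```text
205 [[11.0, -13.0, 1.0], [15.0, -2.0, -11.0], [14.0, 7.0, -10.0]]
211 [[7.0, -13.0, 1.0], [10.0, -2.0, -10.0], [11.0, 7.0, -10.0]]
217 [[3.0, -13.0, 1.0], [6.0, -2.0, -9.0], [7.0, 7.0, -10.0]]
223 [[-2.0, -13.0, 2.0], [2.0, -2.0, -9.0], [3.0, 7.0, -10.0]]
229 [[-6.0, -13.0, 2.0], [-1.0, -2.0, -11.0], [-2.0, 7.0, -10.0]]
235 [[8.0, -10.0, -48.0], [7.0, -2.0, -45.0], [8.0, 5.0, -47.0]]
241 [[8.0, -10.0, -56.0], [7.0, -2.0, -53.0], [8.0, 5.0, -56.0]]
247 [[9.0, -10.0, -64.0], [7.0, -2.0, -61.0], [8.0, 5.0, -64.0]]
253 [[9.0, -9.0, -72.0], [7.0, -2.0, -68.0], [9.0, 5.0, -72.0]]
259 [[8.0, -9.0, -78.0], [7.0, -2.0, -74.0], [8.0, 4.0, -78.0]]
265 [[8.0, -9.0, -84.0], [7.0, -2.0, -81.0], [8.0, 4.0, -83.0]]
271 [[8.0, -8.0, -89.0], [7.0, -2.0, -86.0], [8.0, 4.0, -90.0]]
277 [[32.0, -5.0, -140.0], [7.0, -2.0, -92.0], [32.0, 2.0, -141.0]]
283 [[32.0, -5.0, -144.0], [7.0, -2.0, -96.0], [32.0, 2.0, -144.0]]
289 [[33.0, -5.0, -147.0], [7.0, -2.0, -102.0], [33.0, 2.0, -147.0]]
295 [[32.0, -5.0, -149.0], [6.0, -2.0, -105.0], [33.0, 2.0, -150.0]]
```

View pics/w4.png

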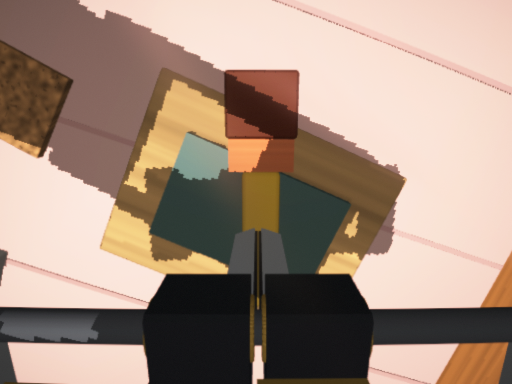

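The depth picture shows the finger tips ending about 41 mm short of the stated TCP (tool z ≈ -41). The side view agrees, and I felt no contact at TCP z = 21 mm. So the fingers closed above the handle. I'll treat the tip as about 41 mm behind the TCP and go deeper in stages.

Call:
drive_tool --pt "0 0 0 0 0 0 0.4" --pt "0 0 0 0 0 0 0.4" --pt "0 0 0 0 0 0 0.4" --pt "0 0 0 0 0 0 0.4" --pt "0 0 0 0 0 0 0.4" --pt "0 0 0 0 0 0 0.4" --pt "0 0 0 0 0 0 0.4" --pt "0 0 1 0 0 0 0.4" --pt "0 0 2 0 0 0 0.4" --pt "0 0 2 0 0 0 0.4"

```text
time_s: 9.95
eef_pos: [0.6621, -0.0201, -0.0019]
tcp_rot: [-0.002, 0.581, 0.814, -0.001]
ft_force: [-0.6, -0.3, -0.9]
gripper_width: 0.674
grip_force: 0.0
```

Call:
drive_tool --pt "0 0 0.3 0 0 0 0.4" --pt "0 0 0.6 0 0 0 0.4" --pt "0 0 0.9 0 0 0 0.4" --pt "0 0 1.2 0 0 0 0.4" --pt "0 0 1.2 0 0 0 0" --pt "0 0 1.2 0 0 0 -1" --pt "0 0 1.2 0 0 0 -1" --pt "0 0 1.2 0 0 0 -1" --pt "0 0 1.2 0 0 0 -1" --pt "0 0 1.2 0 0 0 -1"

```text
time_s: 10.78
eef_pos: [0.665, -0.0205, -0.0102]
tcp_rot: [0.0, 0.581, 0.814, 0.0]
ft_force: [-0.1, 0.1, -0.3]
gripper_width: 0.308
grip_force: 0.0
```

Call:
drive_tool --pt "0 0 0 0 0 0 -1" --pt "0 0 0 0 0 0 -1" --pt "0 0 0 0 0 0 -1" --pt "0 0 0 0 0 0 -1" --pt "0 0 0 0 0 0 -1" --pt "0 0 0 0 0 0 -1" --pt "0 0 0 0 0 0 -1" --pt "0 0 0 0 0 0 -1" --pt "0 0 0 0 0 0 -1" --pt "0 0 0 0 0 0 -1"

```text
time_s: 11.62
eef_pos: [0.6649, -0.0205, -0.0103]
tcp_rot: [0.0, 0.581, 0.814, 0.0]
ft_force: [0.2, 0.3, 1.5]
gripper_width: 0.25
grip_force: 30.0
```

Call:
drive_tool --pt "0 0 0 0 0 0 -0.1" --pt "0 0 0 0 0 0 -0.1" --pt "0 0 0 0 0 0 -0.1" --pt "0 0 0 0 0 0 -0.1" --pt "0 0 0.2 0 0 0 -0.1" --pt "0 0 0.3 0 0 0 -0.1" --pt "0 0 0.4 0 0 0 -0.1" --pt "0 0 0.5 0 0 0 -0.1" --pt "0 0 0.5 0 0 0 -0.1" --pt "0 0 0.5 0 0 0 -0.1"

```text
time_s: 12.45
eef_pos: [0.6646, -0.0205, -0.0157]
tcp_rot: [-0.0, 0.581, 0.814, -0.0]
ft_force: [-0.0, -0.6, -0.1]
gripper_width: 0.448
grip_force: 0.0
```

```bash
python3 - <<'E'
from h import *
c=shot('wrist'); objs(c,['brush']); print(env.sense()['ft_force'])
W=c['W']; c['W']=c['T_tool_cam']; P=cloud(c)*1000; 
for u in (210,216,222,228,286,292,298,304): print(u,[P[v,u].round(0).tolist() for v in (224,228,232,236,242)])
E
```

```text
brush 0.63 px 258 162 16349 z [29.9 31.5 32.8] c [654.8   7.3] L,W 133.2 44.4 th -70.8
[ 0.38775379  0.39689976 -0.84601541]
210 [[10.0, -28.0, -35.0], [8.0, -28.0, -36.0], [8.0, -27.0, -43.0], [8.0, -26.0, -49.0], [9.0, -25.0, -58.0]]
216 [[10.0, -25.0, -35.0], [8.0, -25.0, -36.0], [8.0, -24.0, -42.0], [7.0, -23.0, -46.0], [7.0, -23.0, -54.0]]
222 [[11.0, -21.0, -36.0], [8.0, -21.0, -35.0], [5.0, -21.0, -35.0], [4.0, -21.0, -37.0], [-1.0, -22.0, -35.0]]
228 [[10.0, -18.0, -35.0], [8.0, -18.0, -35.0], [6.0, -18.0, -35.0], [3.0, -18.0, -35.0], [-1.0, -18.0, -35.0]]
286 [[11.0, 15.0, -37.0], [8.0, 15.0, -34.0], [6.0, 15.0, -36.0], [3.0, 15.0, -35.0], [-0.0, 15.0, -36.0]]
292 [[10.0, 18.0, -35.0], [8.0, 18.0, -35.0], [6.0, 18.0, -35.0], [3.0, 18.0, -36.0], [-1.0, 19.0, -35.0]]
298 [[11.0, 22.0, -36.0], [8.0, 22.0, -36.0], [7.0, 21.0, -39.0], [7.0, 21.0, -45.0], [6.0, 20.0, -51.0]]
304 [[10.0, 25.0, -36.0], [8.0, 25.0, -35.0], [8.0, 24.0, -43.0], [8.0, 23.0, -49.0], [9.0, 22.0, -58.0]]
```

The tips are now about 2 mm above the platform, so the tip offset is about 38 mm. I grip here.

Call:
drive_tool --pt "0 0 0 0 0 0 -1" --pt "0 0 0 0 0 0 -1" --pt "0 0 0 0 0 0 -1" --pt "0 0 0 0 0 0 -1" --pt "0 0 0 0 0 0 -1" --pt "0 0 0 0 0 0 -1" --pt "0 0 0 0 0 0 -1" --pt "0 0 0 0 0 0 -1" --pt "0 0 0 0 0 0 -1" --pt "0 0 0 0 0 0 -1"

```text
time_s: 13.38
eef_pos: [0.6648, -0.0205, -0.0154]
tcp_rot: [0.0, 0.581, 0.814, 0.0]
ft_force: [-0.9, 0.1, 0.1]
gripper_width: 0.254
grip_force: 30.0
```

Call:
drive_tool --pt "0 0 -1 0 0 0 -1" --pt "0 0 -2 0 0 0 -1" --pt "0 0 -3 0 0 0 -1" --pt "0 0 -4 0 0 0 -1" --pt "0 0 -5 0 0 0 -1" --pt "0 0 -5 0 0 0 -1" --pt "0 0 -5 0 0 0 -1" --pt "0 0 -5 0 0 0 -1" --pt "0 0 -5 0 0 0 -1" --pt "0 0 -5 0 0 0 -1"

```text
time_s: 14.22
eef_pos: [0.664, -0.0204, 0.0336]
tcp_rot: [-0.001, 0.581, 0.814, -0.0]
ft_force: [-0.5, 0.5, -0.5]
gripper_width: 0.254
grip_force: 30.0
```

```bash
python3 - <<'E'
from h import *
c=shot('wrist'); objs(c,['brush']); go((632.5,252,35,-82),(632.5,252,-31,-82))
E
```

```text
brush 0.8 px 257 162 16352 z [78.8 80.4 81.8] c [653.2   7.2] L,W 132.8 44.3 th -71.4
(632.5, 252, 35, -82) -> [26.8   5.84 -0.12] [-0.1 -0.  10.9]
(632.5, 252, -31, -82) -> [26.79  5.85  6.48] [-0.1 -0.  10.9]
```

Call:
drive_tool --pt "3 0.6 0 0 0 1 -1" --pt "6 1.2 0 0 0 2 -1" --pt "9 1.9 0 0 0 4 -1" --pt "12 2.6 0 0 0 5 -1" --pt "15 3.3 0 0 0 6 -1" --pt "18 3.9 0 0 0 8 -1" --pt "21 4.6 0 0 0 9 -1" --pt "24 5.2 0 0 0 10 -1" --pt "26.8 5.8 0 0 0 10.8 -1" --pt "26.8 5.8 0 0 0 10.8 -1"

```text
time_s: 15.15
eef_pos: [0.6311, 0.2576, 0.0342]
tcp_rot: [-0.001, 0.653, 0.757, 0.001]
ft_force: [0.2, 0.2, -0.4]
gripper_width: 0.254
grip_force: 30.0
```

Call:
drive_tool --pt "0 0 0 0 0 0 -1" --pt "0 0 2 0 0 0 -1" --pt "0 0 4 0 0 0 -1" --pt "0 0 5 0 0 0 -1" --pt "0 0 6 0 0 0 -1" --pt "0 0 6.2 0 0 0 -1" --pt "0 0 6.4 0 0 0 -1" --pt "0 0 6.4 0 0 0 -1" --pt "0 0 6.4 0 0 0 -1" --pt "0 0 6.4 0 0 0 -1"

```text
time_s: 15.98
eef_pos: [0.6337, 0.252, -0.0283]
tcp_rot: [0.001, 0.655, 0.755, 0.001]
ft_force: [-0.5, -0.9, 0.6]
gripper_width: 0.254
grip_force: 30.0
```

```bash
python3 - <<'E'
from h import *
c=shot('wrist'); objs(c,['brush','brush_tray']); go((632.5,252,-31,-82))
E
```

```text
brush 0.66 px 257 162 16321 z [17.  18.6 19.9] c [628.8 280.7] L,W 133.4 44.4 th -81.9
brush_tray 0.95 px 252 141 36070 z [ 3.   4.3 12.4] c [629.7 261.5] L,W 225.0 107.4 th -81.9
(632.5, 252, -31, -82) -> [ 0.01 -0.08  0.23] [ 0.1 -0.   0.1]
```

Call:
drive_tool --pt "0 0 0.1 0 0 0 -1" --pt "0 0 0.25 0 0 0 -1" --pt "0 0 0.25 0 0 0 -1" --pt "0 0 0.25 0 0 0 -0.2" --pt "0 0 0.25 0 0 0 -0.2" --pt "0 0 0.25 0 0 0 -0.2" --pt "0 0 0.25 0 0 0 -0.2" --pt "0 0 0.25 0 0 0 -0.2" --pt "0 0 -1 0 0 0 -0.2" --pt "0 0 -3 0 0 0 -0.2"

```text
time_s: 16.97
eef_pos: [0.63, 0.2511, -0.0017]
tcp_rot: [-0.002, 0.655, 0.755, -0.003]
ft_force: [0.4, -0.2, 0.2]
gripper_width: 0.399
grip_force: 0.0
```

Call:
drive_tool --pt "0 0 -4 0 0 -7 1" --pt "0 0 -8 0 0 -14 1" --pt "0 0 -12 0 0 -21 1" --pt "0 0 -14 0 0 -28 1" --pt "0 0 -14 0 0 -35 1" --pt "0 0 -14 0 0 -42 1" --pt "0 0 -14 0 0 -49 1" --pt "0 0 -14 0 0 -56 1" --pt "0 0 -14 0 0 -63 1" --pt "0 0 -14 0 0 -70 1"

```text
time_s: 17.8
eef_pos: [0.6329, 0.2519, 0.1416]
tcp_rot: [0.001, 0.1, 0.995, 0.0]
ft_force: [-0.6, 0.4, 0.4]
gripper_width: 0.999
grip_force: 0.0
```

```bash
python3 - <<'E'
from h import *
print(T_tool()[:3,3].round(4))
c=shot('wrist'); objs(c,['brush','brush_tray','tile1','sheet1'])
go((456.4,127.1,60,6.9),(456.4,127.1,-35,6.9))
E
```

```text
[0.6329 0.2519 0.1416]
brush 0.85 px 287 173 4567 z [13.4 15.5 17. ] c [629.7 270.1] L,W 155.6 44.4 th -82.1
brush_tray 0.9 px 268 175 14331 z [ 2.9  4.3 12.3] c [631.4 265.4] L,W 219.3 105.3 th -81.8
tile1 0.83 px 99 42 5454 z [ 8.6 12.1 13.4] c [461.2 128.5] L,W 91.2 56.8 th 7.2
tile1 0.62 px 368 9 1289 z [ 3.4 11.8 13.3] c [491.2 388.7] L,W 57.5 19.9 th 78.9
sheet1 0.76 px 9 71 2007 z [2.8 7.8 9.2] c [462.7  27.4] L,W 103.2 26.0 th -12.7
sheet1 0.73 px 236 19 2565 z [6.2 7.9 9.2] c [470.4 263.9] L,W 59.9 40.0 th 88.2
(456.4, 127.1, 60, 6.9) -> [ 14.66 -15.88   8.09] [  0.    0.  -18.9]
(456.4, 127.1, -35, 6.9) -> [ 14.66 -15.88  17.59] [  0.    0.  -18.9]
```

The brush lies flat in the tray, with its top at 15.5 mm. Next is the first tile, at (456,127).

Call:
drive_tool --pt "2 -2 1 0 0 -3 1" --pt "4 -4.5 2 0 0 -6 1" --pt "6 -6.5 3 0 0 -9 1" --pt "8 -9 4 0 0 -12 1" --pt "10 -11 5 0 0 -15 1" --pt "12 -13 6 0 0 -18 1" --pt "14 -15 7 0 0 -18.9 1" --pt "14.7 -15.9 8 0 0 -18.9 1" --pt "14.7 -15.9 8 0 0 -18.9 1" --pt "14.7 -15.9 8 0 0 -18.9 1"

```text
time_s: 18.88
eef_pos: [0.4561, 0.1264, 0.0607]
tcp_rot: [0.0, -0.06, 0.998, 0.0]
ft_force: [0.4, -0.4, 0.7]
gripper_width: 0.999
grip_force: 0.0
```

```bash
python3 - <<'E'
from h import *
c=shot('wrist'); objs(c,['tile1']); 
go((456.4,127.1,-35,6.9))
E
```

```text
tile1 0.91 px 260 201 8250 z [10.8 12.2 13.3] c [456.2 127.3] L,W 99.3 56.2 th 6.8
(456.4, 127.1, -35, 6.9) -> [0.21 0.03 9.68] [0.  0.2 0.1]
```

Call:
drive_tool --pt "0 0 3 0 0 0 1" --pt "0 0 6 0 0 0 1" --pt "0 0 8 0 0 0 1" --pt "0 0 9 0 0 0 1" --pt "0 0 9.5 0 0 0 1" --pt "0 0 9.6 0 0 0 1" --pt "0 0 9.6 0 0 0 -1" --pt "0 0 9.6 0 0 0 -1" --pt "0 0 9.6 0 0 0 -1" --pt "0 0 9.6 0 0 0 -1"

```text
time_s: 19.82
eef_pos: [0.4573, 0.1266, -0.0344]
tcp_rot: [0.001, -0.061, 0.998, 0.0]
ft_force: [-0.1, -0.3, -0.2]
gripper_width: 0.755
grip_force: 0.0
```

Call:
drive_tool --pt "0 0 0 0 0 0 -1" --pt "0 0 0 0 0 0 -1" --pt "0 0 0 0 0 0 -1" --pt "0 0 0 0 0 0 -1" --pt "0 0 0 0 0 0 -1" --pt "0 0 0 0 0 0 -1" --pt "0 0 -1 0 0 0 -1" --pt "0 0 -3 0 0 0 -1" --pt "0 0 -5 0 0 0 -1" --pt "0 0 -6 0 0 0 -1"

```text
time_s: 20.65
eef_pos: [0.4571, 0.1263, 0.0263]
tcp_rot: [0.001, -0.061, 0.998, -0.0]
ft_force: [0.0, -0.3, -2.2]
gripper_width: 0.594
grip_force: 30.0
```

```bash
python3 - <<'E'
from h import *
c=shot('wrist'); objs(c,['tile1']); 
go((657,-21.6,40,-5.5),(657,-21.6,-14,-5.5))
E
```

```text
tile1 0.78 px 257 231 15734 z [72.3 73.5 74.5] c [449.7 123.9] L,W 84.9 56.3 th 6.9
(657, -21.6, 40, -5.5) -> [-17.94 -17.13  -1.27] [-0.   0.3 12.5]
(657, -21.6, -14, -5.5) -> [-17.91 -17.13   4.13] [-0.   0.3 12.5]
```

Call:
drive_tool --pt "-2 -2 -1 0 0 2 -1" --pt "-4 -4 -1 0 0 4 -1" --pt "-6.5 -6 -1 0 0 6 -1" --pt "-9 -8.5 -1 0 0 8 -1" --pt "-11.5 -11 -1 0 0 10 -1" --pt "-14 -13.5 -1 0 0 12.5 -1" --pt "-16 -15.5 -1 0 0 12.5 -1" --pt "-17.9 -17.1 -1 0 0 12.5 -1" --pt "-17.9 -17.1 -1 0 0 12.5 -1" --pt "-17.9 -17.1 1 0 0 12.5 -1"

```text
time_s: 21.58
eef_pos: [0.6587, -0.0231, 0.0169]
tcp_rot: [0.003, 0.049, 0.999, -0.0]
ft_force: [1.4, -0.4, -0.3]
gripper_width: 0.593
grip_force: 30.0
```

```bash
python3 - <<'E'
from h import *
c=shot('wrist'); objs(c,['tile1','base']); 
go((657,-21.6,-14,-5.5))
E
```

```text
tile1 0.55 px 257 231 15746 z [62.7 63.9 64.9] c [651.1 -23.9] L,W 85.3 56.4 th -5.5
base 0.84 px 264 149 24198 z [10.9 12.1 20.3] c [646.6 -20.5] L,W 159.9 136.8 th -5.0
(657, -21.6, -14, -5.5) -> [-0.66 -0.04  2.48] [ 0.  -0.5  0. ]
```

Call:
drive_tool --pt "0 0 0 0 0 0 -1" --pt "0 0 0 0 0 0 -1" --pt "0 0 0.5 0 0 0 -1" --pt "0 0 1 0 0 0 -1" --pt "0 0 1.5 0 0 0 -1" --pt "0 0 2 0 0 0 -1" --pt "0 0 2.4 0 0 0 -1" --pt "0 0 2.6 0 0 0 -1" --pt "0 0 2.6 0 0 0 -1" --pt "0 0 2.6 0 0 0 -1"

```text
time_s: 22.57
eef_pos: [0.6545, -0.0213, -0.0118]
tcp_rot: [-0.0, 0.048, 0.999, 0.0]
ft_force: [0.6, 0.3, -1.8]
gripper_width: 0.589
grip_force: 30.0
```

```bash
python3 - <<'E'
from h import *
c=shot('wrist'); objs(c,['tile1','base']); 
go((657,-21.6,-14.4,-5.5))
E
```

```text
tile1 0.85 px 257 231 15564 z [34.2 35.3 36.3] c [647.1 -22.2] L,W 84.8 56.3 th -5.7
base 0.8 px 261 174 32004 z [10.9 12.1 20.2] c [656.9 -21. ] L,W 180.3 136.3 th -4.8
(657, -21.6, -14.4, -5.5) -> [-0.2   0.    0.33] [-0.  0.  0.]
```

Call:
drive_tool --pt "-0.2 0 0 0 0 0 -1" --pt "-0.25 0 0.2 0 0 0 -1" --pt "-0.25 0 0.28 0 0 0 -1" --pt "-0.25 0 0.28 0 0 0 -1" --pt "-0.25 0 0.28 0 0 0 0.5" --pt "-0.25 0 0.28 0 0 0 0.5" --pt "-0.25 0 0.28 0 0 0 0.5" --pt "-0.25 0 0.28 0 0 0 0.5" --pt "-0.25 0 -1 0 0 0 0.5" --pt "-0.25 0 -4 0 0 0 0.5"

```text
time_s: 23.55
eef_pos: [0.6527, -0.0209, 0.0246]
tcp_rot: [-0.005, 0.048, 0.999, 0.001]
ft_force: [-0.4, -0.3, 0.8]
gripper_width: 0.75
grip_force: 0.0
```

Call:
drive_tool --pt "2 0 -4 0 0 0 1" --pt "5 0.6 -5 0 0 1 1" --pt "8 1.2 -5 0 0 2 1" --pt "11 1.8 -5 0 0 3 1" --pt "14 2.4 -5 0 0 4 1" --pt "17 3.2 -5 0 0 5 1" --pt "19 4 -5 0 0 5 1" --pt "19.9 4.8 -4 0 0 5 1" --pt "19.9 4.8 -3 0 0 5 1" --pt "19.9 4.8 -3 0 0 5 1"

```text
time_s: 24.38
eef_pos: [0.4624, 0.0454, 0.0576]
tcp_rot: [-0.001, 0.091, 0.996, -0.0]
ft_force: [-0.6, 0.4, 0.1]
gripper_width: 1.003
grip_force: 0.0
```

```bash
python3 - <<'E'
from h import *
print(T_tool()[:3,3].round(4))
c=shot('wrist'); objs(c,['tile1','sheet1','base']); 
go((460,7.4,60,-10.6),(460,7.4,-35,-10.6))
c=shot('top'); objs(c,['tile1'],minpx=20)
E
```

```text
[0.4624 0.0454 0.0576]
tile1 0.76 px 41 212 8087 z [ 6.3 12.  13.2] c [ 438.2 -136.6] L,W 99.9 57.5 th -5.6
tile1 0.62 px 221 378 661 z [21.3 27.5 32.3] c [607.4 -18.2] L,W 55.7 7.2 th 78.7
sheet1 0.96 px 212 204 8905 z [6.9 8.  9.1] c [459.1   6.9] L,W 103.9 60.1 th -10.5
sheet1 0.67 px 497 127 3723 z [2.5 7.7 9. ] c [437.8 243. ] L,W 103.4 21.1 th -1.1
base 0.91 px 221 362 4960 z [11.  12.3 20.5] c [606.4 -16.6] L,W 138.7 44.7 th 80.1
(460, 7.4, 60, -10.6) -> [-0.18 -3.75 -0.09] [-0.   0.1  0.1]
(460, 7.4, -35, -10.6) -> [-0.16 -3.75  9.41] [-0.   0.1  0.1]
tile1 0.72 px 329 184 394 z [-0.4 11.  17.5] c [ 447.9 -252.6] L,W 96.1 58.3 th 9.5
tile1 0.72 px 362 189 413 z [ 1.9  7.8 13.6] c [ 433.1 -381.8] L,W 100.1 62.8 th 8.6
tile1 0.65 px 269 131 282 z [25.  31.1 37.3] c [656.2 -21.3] L,W 93.3 51.2 th -8.2
tile1 0.64 px 163 186 326 z [ 5.8 11.5 17.4] c [446.9 392.6] L,W 95.5 53.2 th 1.1
tile1 0.55 px 299 188 335 z [ 5.2 11.6 17.5] c [ 437.3 -134.3] L,W 96.5 54.5 th -5.3
```

Call:
drive_tool --pt "-0.1 -2 0 0 0 0 1" --pt "-0.1 -3.8 0 0 0 0 1" --pt "-0.1 -3.8 0 0 0 0 1" --pt "-0.1 -3.8 3 0 0 0 1" --pt "-0.1 -3.8 6 0 0 0 1" --pt "-0.1 -3.8 8 0 0 0 1" --pt "-0.1 -3.8 9 0 0 0 1" --pt "-0.1 -3.8 9.3 0 0 0 1" --pt "-0.1 -3.8 9.3 0 0 0 1" --pt "-0.1 -3.8 9.3 0 0 0 0"

```text
time_s: 25.52
eef_pos: [0.4591, 0.0076, -0.0335]
tcp_rot: [0.001, 0.091, 0.996, -0.0]
ft_force: [-0.5, 0.2, -0.6]
gripper_width: 0.957
grip_force: 0.0
```

Call:
drive_tool --pt "0 0 0 0 0 0 -1" --pt "0 0 0 0 0 0 -1" --pt "0 0 0 0 0 0 -1" --pt "0 0 0 0 0 0 -1" --pt "0 0 0 0 0 0 -1" --pt "0 0 0 0 0 0 -1" --pt "0 0 0 0 0 0 -1" --pt "0 0 0 0 0 0 -1" --pt "0 0 0 0 0 0 -1" --pt "0 0 0 0 0 0 -1"

```text
time_s: 26.35
eef_pos: [0.4582, 0.0076, -0.034]
tcp_rot: [0.0, 0.091, 0.996, 0.0]
ft_force: [-0.2, 1.5, 5.4]
gripper_width: 0.631
grip_force: 30.0
```

Call:
drive_tool --pt "0 0 -1 0 0 0 -1" --pt "0 0 -3 0 0 0 -1" --pt "0 0 -5 0 0 0 -1" --pt "0 0 -7 0 0 0 -1" --pt "0 0 -7.5 0 0 0 -1" --pt "0 0 -7.5 0 0 0 -1" --pt "0 0 -7.5 0 0 0 -1" --pt "0 0 -7.5 0 0 0 -1" --pt "0 0 -7.5 0 0 0 -1" --pt "0 0 -7.5 0 0 0 -1"

```text
time_s: 27.18
eef_pos: [0.4566, 0.0078, 0.0393]
tcp_rot: [-0.001, 0.091, 0.996, 0.0]
ft_force: [0.4, -1.1, -0.5]
gripper_width: 0.629
grip_force: 30.0
```

```bash
python3 - <<'E'
from h import *
print(T_tool()[:3,3].round(4))
c=shot('wrist'); objs(c,['sheet1']); 
go((657,-21.3,40,-5.5),(657,-21.3,0,-5.5))
E
```

```text
[0.4566 0.0078 0.0393]
sheet1 0.63 px 257 229 16695 z [80.2 81.3 82.3] c [450.2   7.3] L,W 89.8 60.3 th -10.4
(657, -21.3, 40, -5.5) -> [-20.19   0.78  -0.07] [ 0.  -0.1 -5. ]
(657, -21.3, 0, -5.5) -> [-20.2    0.78   3.93] [ 0.  -0.1 -5. ]
```

Call:
drive_tool --pt "-2 0.1 0 0 0 -1 -1" --pt "-5 0.2 0 0 0 -2 -1" --pt "-8 0.3 0 0 0 -3 -1" --pt "-11 0.4 0 0 0 -4 -1" --pt "-14 0.5 0 0 0 -5 -1" --pt "-17 0.6 0 0 0 -5 -1" --pt "-19 0.7 0 0 0 -5 -1" --pt "-20.2 0.8 0 0 0 -5 -1" --pt "-20.2 0.8 0 0 0 -5 -1" --pt "-20.2 0.8 0 0 0 -5 -1"

```text
time_s: 28.12
eef_pos: [0.6573, -0.0212, 0.0395]
tcp_rot: [-0.001, 0.048, 0.999, 0.0]
ft_force: [0.1, 0.6, -0.4]
gripper_width: 0.633
grip_force: 30.0
```

Call:
drive_tool --pt "0 0 0 0 0 0 -1" --pt "0 0 1 0 0 0 -1" --pt "0 0 2 0 0 0 -1" --pt "0 0 3 0 0 0 -1" --pt "0 0 3.6 0 0 0 -1" --pt "0 0 3.6 0 0 0 -1" --pt "0 0 3.6 0 0 0 -1" --pt "0 0 3.6 0 0 0 -1" --pt "0 0 3.6 0 0 0 -1" --pt "0 0 3.6 0 0 0 -1"

```text
time_s: 28.95
eef_pos: [0.6585, -0.0214, 0.0053]
tcp_rot: [0.001, 0.048, 0.999, -0.0]
ft_force: [0.5, -0.2, -0.7]
gripper_width: 0.632
grip_force: 30.0
```

```bash
python3 - <<'E'
from h import *
c=shot('wrist'); print(T_tool()[:3,3].round(4)); objs(c,['sheet1','tile1']); 
go((657,-21.3,-2,-5.5))
E
```

```text
[ 0.6584 -0.0213  0.0052]
sheet1 0.83 px 257 230 16665 z [46.1 47.2 48.2] c [651.9 -22.3] L,W 89.6 60.3 th -5.5
tile1 0.57 px 257 152 393 z [21.9 29.2 32.5] c [607.9 -18.3] L,W 54.2 1.1 th 84.6
(657, -21.3, -2, -5.5) -> [ 0.12 -0.01  0.7 ] [-0.  0.  0.]
```

Call:
drive_tool --pt "0.1 0 0.3 0 0 0 -1" --pt "0.1 0 0.65 0 0 0 -1" --pt "0.1 0 0.65 0 0 0 -1" --pt "0.1 0 0.65 0 0 0 0.5" --pt "0.1 0 0.65 0 0 0 0.5" --pt "0.1 0 0.65 0 0 0 0.5" --pt "0.1 0 0.65 0 0 0 0.5" --pt "0.1 0 0.65 0 0 0 0.5" --pt "0.1 0 -1 0 0 0 0.5" --pt "0.1 0 -4 0 0 0 0.5"

```text
time_s: 29.93
eef_pos: [0.6525, -0.0205, 0.0402]
tcp_rot: [-0.005, 0.048, 0.999, 0.001]
ft_force: [-0.6, 0.7, -0.7]
gripper_width: 0.748
grip_force: 0.0
```

Call:
drive_tool --pt "2 0 -1 0 0 0 1" --pt "5 -1.4 -1 0 0 0 1" --pt "8 -3.4 -1 0 0 0 1" --pt "11 -5.4 -1 0 0 0 1" --pt "14 -7.4 -1 0 0 0 1" --pt "16.5 -9.4 -1 0 0 0 1" --pt "18.6 -11.5 -1 0 0 0 1" --pt "20.7 -13.6 -1 0 0 0 1" --pt "20.7 -13.6 -1 0 0 0 1" --pt "20.7 -13.6 -1 0 0 0 1"

```text
time_s: 30.77
eef_pos: [0.4372, -0.1374, 0.0548]
tcp_rot: [0.0, 0.049, 0.999, 0.0]
ft_force: [-0.2, 0.5, 0.3]
gripper_width: 1.0
grip_force: 0.0
```

```bash
python3 - <<'E'
from h import *
print(T_tool()[:3,3].round(4))
c=shot('wrist'); objs(c,['tile1','sheet1'])
go((438.2,-136.6,-32,-5.4))
c=shot('top'); objs(c,['sheet1','brush','hood'],minpx=20)
E
```

```text
[ 0.4372 -0.1374  0.0548]
tile1 0.8 px 259 203 8536 z [10.9 12.1 13.2] c [ 438.5 -137.2] L,W 100.4 56.1 th -5.5
tile1 0.69 px 113 215 5976 z [ 9.6 12.1 13.3] c [ 448.1 -254.2] L,W 98.7 57.5 th 9.3
tile1 0.68 px 393 380 186 z [21.5 25.2 28.4] c [606.3 -33.5] L,W 27.1 5.7 th -89.2
sheet1 0.58 px 9 249 1014 z [1.4 7.5 8.9] c [ 449.7 -352.6] L,W 56.0 22.2 th -12.9
(438.2, -136.6, -32, -5.4) -> [ 0.07 -0.01  8.68] [-0.   0.1 -0. ]
sheet1 0.89 px 269 131 394 z [33.3 39.4 44.7] c [655.3 -20.4] L,W 104.0 59.8 th -5.5
sheet1 0.79 px 180 255 401 z [ 1.4  7.8 12.9] c [180.6 316.9] L,W 103.0 58.0 th -25.1
sheet1 0.66 px 195 188 429 z [ 1.6  8.  14.2] c [439.2 269.2] L,W 103.1 63.9 th 0.5
sheet1 0.62 px 363 189 423 z [ 0.1  7.7 14. ] c [ 433.8 -381.8] L,W 103.0 63.0 th 9.8
sheet1 0.15 px 193 141 313 z [ 6.3 14.4 20.3] c [623.8 272.9] L,W 150.8 41.9 th -86.8
brush 0.9 px 192 141 322 z [ 6.4 14.4 20.3] c [622.8 273.1] L,W 151.3 43.9 th -86.8
hood 0.9 px 325 129 1219 z [ 18.   94.6 127.9] c [ 660.6 -234.7] L,W 141.5 100.6 th 73.9
```

The hood was knocked a few centimetres, so I'll measure it again later. Next is the second tile.

Call:
drive_tool --pt "-0.1 0 3 0 0 0 1" --pt "-0.1 0 6 0 0 0 1" --pt "-0.1 0 8 0 0 0 1" --pt "-0.1 0 8.5 0 0 0 1" --pt "-0.1 0 8.6 0 0 0 1" --pt "-0.1 0 8.6 0 0 0 -1" --pt "-0.1 0 8.6 0 0 0 -1" --pt "-0.1 0 8.6 0 0 0 -1" --pt "-0.1 0 8.6 0 0 0 -1" --pt "-0.1 0 8.6 0 0 0 -1"

```text
time_s: 31.95
eef_pos: [0.4397, -0.1373, -0.0305]
tcp_rot: [0.001, 0.048, 0.999, -0.0]
ft_force: [-0.1, 0.2, 1.4]
gripper_width: 0.682
grip_force: 0.0
```

Call:
drive_tool --pt "0 0 0 0 0 0 -1" --pt "0 0 0 0 0 0 -1" --pt "0 0 0 0 0 0 -1" --pt "0 0 0 0 0 0 -1" --pt "0 0 -2 0 0 0 -1" --pt "0 0 -4 0 0 0 -1" --pt "0 0 -6 0 0 0 -1" --pt "0 0 -8 0 0 0 -1" --pt "0 0 -8 0 0 0 -1" --pt "0 0 -8 0 0 0 -1"

```text
time_s: 32.78
eef_pos: [0.4393, -0.1373, 0.0488]
tcp_rot: [0.001, 0.048, 0.999, -0.001]
ft_force: [0.6, -0.2, -2.2]
gripper_width: 0.593
grip_force: 30.0
```

```bash
python3 - <<'E'
from h import *
c=shot('wrist'); print(T_tool()[:3,3].round(4)); objs(c,['tile1']); 
go((657,-21.3,45,-5.5))
E
```

```text
[ 0.4381 -0.1366  0.0476]
tile1 0.93 px 115 222 7904 z [ 6.1 12.1 13.3] c [ 448.6 -254.2] L,W 99.6 57.4 th 9.5
tile1 0.67 px 257 230 15479 z [90.7 91.8 92.9] c [ 432.3 -138.3] L,W 88.9 55.9 th -5.8
(657, -21.3, 45, -5.5) -> [-20.76  13.54   0.15] [ 0.1 -0.2  0. ]
```

Call:
drive_tool --pt "-2 1.3 0 0 0 0 -1" --pt "-5 3.2 0 0 0 0 -1" --pt "-8 5.2 0 0 0 0 -1" --pt "-11 7.2 0 0 0 0 -1" --pt "-14 9.2 0 0 0 0 -1" --pt "-17 11.1 0 0 0 0 -1" --pt "-19 12.5 0 0 0 0 -1" --pt "-20.7 13.6 0 0 0 0 -1" --pt "-20.7 13.6 0 0 0 0 -1" --pt "-20.7 13.6 0 0 0 0 -1"

```text
time_s: 33.72
eef_pos: [0.6564, -0.0206, 0.0456]
tcp_rot: [-0.002, 0.047, 0.999, 0.0]
ft_force: [0.0, 0.9, -1.8]
gripper_width: 0.591
grip_force: 30.0
```

Call:
drive_tool --pt "0 0 0 0 0 0 -1" --pt "0 0 1 0 0 0 -1" --pt "0 0 2 0 0 0 -1" --pt "0 0 3 0 0 0 -1" --pt "0 0 3.5 0 0 0 -1" --pt "0 0 3.5 0 0 0 -1" --pt "0 0 3.5 0 0 0 -1" --pt "0 0 3.5 0 0 0 -1" --pt "0 0 3.5 0 0 0 -1" --pt "0 0 3.5 0 0 0 -1"

```text
time_s: 34.55
eef_pos: [0.6585, -0.0213, 0.0143]
tcp_rot: [0.001, 0.048, 0.999, -0.0]
ft_force: [-0.4, 1.1, -1.9]
gripper_width: 0.591
grip_force: 30.0
```

```bash
python3 - <<'E'
from h import *
c=shot('wrist'); print(T_tool()[:3,3].round(4)); objs(c,['sheet1','tile1']); 
go((657,-21.3,8,-5.5))
E
```

```text
[ 0.6584 -0.0213  0.0142]
sheet1 0.72 px 257 151 637 z [37.3 39.8 41. ] c [607.2 -17.9] L,W 59.6 3.4 th 84.7
tile1 0.8 px 257 229 15565 z [56.2 57.3 58.3] c [651.5 -22.2] L,W 88.6 56.3 th -5.6
(657, -21.3, 8, -5.5) -> [ 0.12 -0.02  0.6 ] [-0.  0.  0.]
```

Call:
drive_tool --pt "0.1 0 0.3 0 0 0 -1" --pt "0.1 0 0.5 0 0 0 -1" --pt "0.1 0 0.5 0 0 0 -1" --pt "0.1 0 0.5 0 0 0 0.5" --pt "0.1 0 0.5 0 0 0 0.5" --pt "0.1 0 0.5 0 0 0 0.5" --pt "0.1 0 0.5 0 0 0 0.5" --pt "0.1 0 0.5 0 0 0 0.5" --pt "0.1 0 -1 0 0 0 0.5" --pt "0.1 0 -4 0 0 0 0.5"

```text
time_s: 35.53
eef_pos: [0.6524, -0.0205, 0.0488]
tcp_rot: [-0.005, 0.048, 0.999, 0.001]
ft_force: [0.1, 0.4, -1.0]
gripper_width: 0.753
grip_force: 0.0
```

Call:
drive_tool --pt "2.5 2.5 -1 0 0 0 1" --pt "5 5.2 -1 0 0 -1 1" --pt "7.5 8 -1 0 0 -2 1" --pt "10 10.7 -1 0 0 -3 1" --pt "12.5 13.4 -1 0 0 -4.2 1" --pt "15 16.1 -1 0 0 -4.2 1" --pt "17.5 18.8 -1 0 0 -4.2 1" --pt "20 21.5 -1 0 0 -4.2 1" --pt "22.5 24.1 -1 0 0 -4.2 1" --pt "24.5 26.3 -1 0 0 -4.2 1"

```text
time_s: 36.37
eef_pos: [0.4361, 0.2656, 0.0636]
tcp_rot: [-0.0, 0.011, 1.0, 0.0]
ft_force: [-0.5, -0.2, -0.5]
gripper_width: 1.001
grip_force: 0.0
```

Call:
drive_tool --pt "0 0 0 0 0 0 1" --pt "0 0 0 0 0 0 1" --pt "0 0 0 0 0 0 1" --pt "0 0 0 0 0 0 1" --pt "0 0 0 0 0 0 1" --pt "0 0 0 0 0 0 1" --pt "0 0 0 0 0 0 1" --pt "0 0 0 0 0 0 1" --pt "0 0 0 0 0 0 1" --pt "0 0 0 0 0 0 1"

```text
time_s: 37.2
eef_pos: [0.4381, 0.2639, 0.0635]
tcp_rot: [-0.0, 0.011, 1.0, -0.0]
ft_force: [0.1, -0.2, -0.7]
gripper_width: 1.001
grip_force: 0.0
```

```bash
python3 - <<'E'
from h import *
print(T_tool()[:3,3].round(4))
c=shot('wrist'); objs(c,['tile1','sheet1'])
go((438.1,264.2,-32.5,-1.3))
c=shot('top'); objs(c,['tile1','brush','hood'],minpx=20)
E
```

```text
[0.4381 0.2639 0.0635]
tile1 0.81 px 410 204 7683 z [10.2 12.  13.2] c [446.9 390.4] L,W 100.3 57.2 th -1.3
sheet1 0.55 px 259 198 8738 z [6.9 8.  9.1] c [438.4 263.6] L,W 104.5 60.8 th -0.8
(438.1, 264.2, -32.5, -1.3) -> [-0.01  0.02  9.6 ] [-0. -0.  0.]
tile1 0.65 px 269 131 371 z [44.1 51.1 56.6] c [653.5 -20.6] L,W 102.6 55.0 th -5.6
tile1 0.6 px 329 185 357 z [ 5.6 11.8 17.7] c [ 447.7 -253. ] L,W 96.9 56.7 th 9.8
brush 0.7 px 193 140 264 z [ 9.2 14.9 20.5] c [624.3 273.3] L,W 151.6 37.3 th -85.9
brush 0.54 px 407 170 520 z [ 17.3  98.2 199.5] c [ 491.9 -540.7] L,W 72.1 70.2 th 13.8
hood 0.95 px 325 129 1187 z [ 24.7  94.6 127.3] c [ 659.9 -235.1] L,W 142.4 99.1 th 73.1
hood 0.63 px 201 139 917 z [-2.6  4.2 14.9] c [627.9 269.6] L,W 214.4 105.6 th -82.4
```

Call:
drive_tool --pt "0 0 3 0 0 0 1" --pt "0 0 6 0 0 0 1" --pt "0 0 8.5 0 0 0 1" --pt "0 0 9.3 0 0 0 1" --pt "0 0 9.5 0 0 0 1" --pt "0 0 9.5 0 0 0 -1" --pt "0 0 9.5 0 0 0 -1" --pt "0 0 9.5 0 0 0 -1" --pt "0 0 9.5 0 0 0 -1" --pt "0 0 9.5 0 0 0 -1"

```text
time_s: 38.38
eef_pos: [0.4391, 0.2645, -0.0303]
tcp_rot: [0.001, 0.011, 1.0, 0.0]
ft_force: [1.4, -0.2, -0.5]
gripper_width: 0.681
grip_force: 0.0
```

Call:
drive_tool --pt "0 0 0 0 0 0 -1" --pt "0 0 0 0 0 0 -1" --pt "0 0 0 0 0 0 -1" --pt "0 0 0 0 0 0 -1" --pt "0 0 -2 0 0 0 -1" --pt "0 0 -5 0 0 0 -1" --pt "0 0 -7 0 0 0 -1" --pt "0 0 -9 0 0 0 -1" --pt "0 0 -9.5 0 0 0 -1" --pt "0 0 -9.5 0 0 0 -1"

```text
time_s: 39.22
eef_pos: [0.4394, 0.2646, 0.0649]
tcp_rot: [0.002, 0.011, 1.0, 0.001]
ft_force: [0.9, 0.6, -0.6]
gripper_width: 0.626
grip_force: 30.0
```

Call:
drive_tool --pt "-2.5 -3 0 0 0 1 -1" --pt "-5 -6 0 0 0 2 -1" --pt "-7.5 -9 0 0 0 3 -1" --pt "-10 -12 0 0 0 4 -1" --pt "-12.5 -15 0 0 0 4.2 -1" --pt "-15 -18 0 0 0 4.2 -1" --pt "-17.5 -21 0 0 0 4.2 -1" --pt "-20 -24 0 0 0 4.2 -1" --pt "-22 -27 0 0 0 4.2 -1" --pt "-22.5 -28 0 0 0 4.2 -1"

```text
time_s: 40.05
eef_pos: [0.658, -0.0258, 0.0609]
tcp_rot: [-0.001, 0.05, 0.999, -0.001]
ft_force: [0.0, -0.5, -0.2]
gripper_width: 0.624
grip_force: 30.0
```

Call:
drive_tool --pt "0 0 0 0 0 0 -1" --pt "0 0 0 0 0 0 -1" --pt "0 0 0 0 0 0 -1" --pt "0 0 1 0 0 0 -1" --pt "0 0 2 0 0 0 -1" --pt "0 0 3 0 0 0 -1" --pt "0 0 3.5 0 0 0 -1" --pt "0 0 3.5 0 0 0 -1" --pt "0 0 3.5 0 0 0 -1" --pt "0 0 3.5 0 0 0 -1"

```text
time_s: 40.88
eef_pos: [0.657, -0.0208, 0.0287]
tcp_rot: [0.0, 0.048, 0.999, -0.0]
ft_force: [-0.2, 0.3, -0.1]
gripper_width: 0.625
grip_force: 30.0
```

```bash
python3 - <<'E'
from h import *
c=shot('wrist'); print(T_tool()[:3,3].round(4)); objs(c,['sheet1','tile1']); 
go((657,-21.3,20,-5.5))
E
```

```text
[ 0.6573 -0.021   0.0291]
sheet1 0.74 px 257 227 16830 z [66.2 67.2 68.2] c [650.7 -21.8] L,W 93.4 60.3 th -5.3
(657, -21.3, 20, -5.5) -> [ 0.04 -0.02  0.93] [-0.   0.1  0. ]
```

Call:
drive_tool --pt "0 0 0.3 0 0 0 -1" --pt "0 0 0.66 0 0 0 -1" --pt "0 0 0.66 0 0 0 -1" --pt "0 0 0.66 0 0 0 0.5" --pt "0 0 0.66 0 0 0 0.5" --pt "0 0 0.66 0 0 0 0.5" --pt "0 0 0.66 0 0 0 0.5" --pt "0 0 0.66 0 0 0 0.5" --pt "0 0 -1 0 0 0 0.5" --pt "0 0 -4 0 0 0 0.5"

```text
time_s: 41.87
eef_pos: [0.6525, -0.0203, 0.0641]
tcp_rot: [-0.005, 0.048, 0.999, 0.001]
ft_force: [-0.4, -0.1, -0.4]
gripper_width: 0.75
grip_force: 0.0
```

Call:
drive_tool --pt "2 3 -1 0 0 0 1" --pt "4 6 -1 0 0 -1 1" --pt "6 9.3 -1 0 0 -2 1" --pt "8 12.5 -1 0 0 -3 1" --pt "10 15.7 -1 0 0 -4 1" --pt "12 18.8 -1 0 0 -4 1" --pt "14 22 -1 0 0 -4 1" --pt "16 25 -1 0 0 -4 1" --pt "18 28 -1 0 0 -4 1" --pt "20 31 -1 0 0 -4 1"

```text
time_s: 42.7
eef_pos: [0.4863, 0.3083, 0.0788]
tcp_rot: [0.0, 0.013, 1.0, 0.0]
ft_force: [1.4, -0.2, 0.4]
gripper_width: 1.001
grip_force: 0.0
```

Call:
drive_tool --pt "2 3 0 0 0 0 1" --pt "4 6 0 0 0 0 1" --pt "4.3 8.3 0 0 0 0 1" --pt "4.3 8.3 0 0 0 0 1" --pt "4.3 8.3 0 0 0 0 1" --pt "4.3 8.3 0 0 0 0 1" --pt "4.3 8.3 0 0 0 0 1" --pt "4.3 8.3 0 0 0 0 1" --pt "4.3 8.3 0 0 0 0 1" --pt "4.3 8.3 0 0 0 0 1"

```text
time_s: 43.53
eef_pos: [0.4469, 0.39, 0.0785]
tcp_rot: [-0.0, 0.014, 1.0, -0.0]
ft_force: [0.4, 0.3, 0.2]
gripper_width: 0.998
grip_force: 0.0
```

```bash
python3 - <<'E'
from h import *
print(T_tool()[:3,3].round(4))
c=shot('wrist'); objs(c,['tile1'])
go((447,390.4,-32,-1.5))
c=shot('top'); objs(c,['sheet1','brush','hood'],minpx=20)
E
```

```text
[0.4469 0.39   0.0785]
tile1 0.79 px 260 195 7224 z [10.9 12.2 13.3] c [447.2 390.7] L,W 100.2 56.1 th -1.3
tile1 0.34 px 451 152 18573 z [27.6 35.2 54.7] c [408. 539.] L,W 108.0 106.0 th 26.8
(447, 390.4, -32, -1.5) -> [-3.000e-02  1.000e-02  1.105e+01] [-0. -0. -0.]
sheet1 0.93 px 269 130 426 z [52.4 59.3 65. ] c [652.6 -20. ] L,W 105.9 59.5 th -5.7
sheet1 0.83 px 362 189 401 z [ 2.   7.7 13.3] c [ 433.5 -381.8] L,W 100.7 63.4 th 8.0
brush 0.88 px 192 141 282 z [ 8.2 14.8 20.7] c [627.8 275.6] L,W 148.5 40.3 th -78.8
hood 0.96 px 325 129 1168 z [ 25.1  94.7 127.8] c [ 660.9 -233.4] L,W 138.9 100.1 th 73.6
```

Call:
drive_tool --pt "0 0 3 0 0 0 1" --pt "0 0 6 0 0 0 1" --pt "0 0 9 0 0 0 1" --pt "0 0 10.7 0 0 0 1" --pt "0 0 10.9 0 0 0 1" --pt "0 0 10.9 0 0 0 -1" --pt "0 0 10.9 0 0 0 -1" --pt "0 0 10.9 0 0 0 -1" --pt "0 0 10.9 0 0 0 -1" --pt "0 0 10.9 0 0 0 -1"

```text
time_s: 44.67
eef_pos: [0.4476, 0.3917, -0.0289]
tcp_rot: [0.001, 0.013, 1.0, 0.001]
ft_force: [-0.0, -0.1, 0.1]
gripper_width: 0.68
grip_force: 0.0
```

Call:
drive_tool --pt "0 0 0 0 0 0 -1" --pt "0 0 0 0 0 0 -1" --pt "0 0 0 0 0 0 -1" --pt "0 0 0 0 0 0 -1" --pt "0 0 -2 0 0 0 -1" --pt "0 0 -5 0 0 0 -1" --pt "0 0 -7 0 0 0 -1" --pt "0 0 -9 0 0 0 -1" --pt "0 0 -10 0 0 0 -1" --pt "0 0 -10 0 0 0 -1"

```text
time_s: 45.5
eef_pos: [0.4479, 0.3918, 0.0717]
tcp_rot: [0.002, 0.013, 1.0, 0.001]
ft_force: [0.5, 0.1, -1.3]
gripper_width: 0.587
grip_force: 30.0
```

Call:
drive_tool --pt "-1 -3 0 0 0 1 -1" --pt "-3 -6 0 0 0 2 -1" --pt "-5 -9 0 0 0 3 -1" --pt "-7 -12 0 0 0 4 -1" --pt "-9 -15 0 0 0 4 -1" --pt "-10.5 -18 0 0 0 4 -1" --pt "-12 -21 0 0 0 4 -1" --pt "-13.5 -24 0 0 0 4 -1" --pt "-15 -27 0 0 0 4 -1" --pt "-16.5 -30 0 0 0 4 -1"

```text
time_s: 46.33
eef_pos: [0.6022, 0.085, 0.0669]
tcp_rot: [-0.002, 0.048, 0.999, -0.0]
ft_force: [0.7, 1.0, -2.5]
gripper_width: 0.59
grip_force: 30.0
```

```bash
python3 - <<'E'
from h import *
print(T_tool()[:3,3].round(4))
go((657,-21.3,70,-5.5))
E
```

```text
[0.6022 0.085  0.0669]
(657, -21.3, 70, -5.5) -> [ -6.47 -10.06  -0.33] [-0.  -0.2  0. ]
```

Call:
drive_tool --pt "-2 -3 0 0 0 0 -1" --pt "-4 -6 0 0 0 0 -1" --pt "-5.5 -8.5 0 0 0 0 -1" --pt "-6.3 -10.1 0 0 0 0 -1" --pt "-6.3 -10.1 0 0 0 0 -1" --pt "-6.3 -10.1 0 0 0 0 -1" --pt "-6.3 -10.1 1 0 0 0 -1" --pt "-6.3 -10.1 2 0 0 0 -1" --pt "-6.3 -10.1 3 0 0 0 -1" --pt "-6.3 -10.1 3 0 0 0 -1"

```text
time_s: 47.17
eef_pos: [0.6532, -0.018, 0.0355]
tcp_rot: [-0.003, 0.047, 0.999, 0.0]
ft_force: [-0.5, 0.3, -1.2]
gripper_width: 0.592
grip_force: 30.0
```

Call:
drive_tool --pt "0 0 0 0 0 0 -1" --pt "0 0 0 0 0 0 -1" --pt "0 0 0 0 0 0 -1" --pt "0 0 0 0 0 0 -1" --pt "0 0 0 0 0 0 -1" --pt "0 0 0 0 0 0 -1" --pt "0 0 0 0 0 0 -1" --pt "0 0 0 0 0 0 -1" --pt "0 0 0 0 0 0 -1" --pt "0 0 0 0 0 0 -1"

```text
time_s: 48.0
eef_pos: [0.6567, -0.0199, 0.0395]
tcp_rot: [-0.0, 0.048, 0.999, 0.0]
ft_force: [0.2, 0.1, -1.7]
gripper_width: 0.587
grip_force: 30.0
```

```bash
python3 - <<'E'
from h import *
c=shot('wrist'); print(T_tool()[:3,3].round(4)); objs(c,['sheet1','tile1']); 
go((657,-21.3,29.5,-5.5))
E
```

```text
[ 0.6567 -0.0199  0.0395]
sheet1 0.9 px 251 151 800 z [55.1 59.9 61.1] c [605.8 -18.1] L,W 59.2 5.3 th 86.2
tile1 0.62 px 257 230 15475 z [79.8 81.  82.1] c [651. -21.] L,W 89.0 56.5 th -5.5
(657, -21.3, 29.5, -5.5) -> [-0.04 -0.14  1.  ] [-0. -0.  0.]
```

Call:
drive_tool --pt "0 -0.1 0.5 0 0 0 -1" --pt "0 -0.1 0.87 0 0 0 -1" --pt "0 -0.1 0.87 0 0 0 -1" --pt "0 -0.1 0.87 0 0 0 0.5" --pt "0 -0.1 0.87 0 0 0 0.5" --pt "0 -0.1 0.87 0 0 0 0.5" --pt "0 -0.1 0.87 0 0 0 0.5" --pt "0 -0.1 0.87 0 0 0 0.5" --pt "0 -0.1 -1 0 0 0 0.5" --pt "0 -0.1 -4 0 0 0 0.5"

```text
time_s: 48.98
eef_pos: [0.6527, -0.0203, 0.0755]
tcp_rot: [-0.005, 0.048, 0.999, 0.001]
ft_force: [0.8, -0.1, -0.3]
gripper_width: 0.75
grip_force: 0.0
```

Call:
drive_tool --pt "3 0 -1 0 0 0 1" --pt "7 0 -1 0 0 -2 1" --pt "11 -1 -1 0 0 -4 1" --pt "14 -3 -1 0 0 -6 1" --pt "16 -6 -1 0 0 -8 1" --pt "17 -10 -1 0 0 -10 1" --pt "18 -14 -1 0 0 -12 1" --pt "18.8 -18 -1 0 0 -14 1" --pt "18.8 -22 -1 0 0 -14 1" --pt "18.8 -26 -1 0 0 -14 1"

```text
time_s: 49.82
eef_pos: [0.4439, -0.2634, 0.09]
tcp_rot: [0.0, -0.074, 0.997, -0.0]
ft_force: [1.0, -0.0, -0.1]
gripper_width: 0.999
grip_force: 0.0
```

```bash
python3 - <<'E'
from h import *
print(T_tool()[:3,3].round(4))
c=shot('wrist'); objs(c,['tile1','sheet1'])
go((433.7,-382,70,8.5))
c=shot('top'); objs(c,['tile1','brush','hood'],minpx=20)
E
```

```text
[ 0.4439 -0.2634  0.09  ]
tile1 0.92 px 267 200 6798 z [10.7 12.1 13.3] c [ 449.3 -254.5] L,W 100.3 56.1 th 9.4
sheet1 0.63 px 127 162 7851 z [6.5 8.  9.2] c [ 434.6 -384.5] L,W 104.3 61.8 th 8.5
(433.7, -382, 70, 8.5) -> [  2.75 -11.46   2.01] [-0.1  0.1 -0.3]
tile1 0.93 px 269 129 390 z [63.7 70.9 76.2] c [653.8 -20. ] L,W 102.1 55.8 th -5.6
tile1 0.35 px 364 193 159 z [ 1.8  7.5 13.8] c [ 425.3 -384.4] L,W 88.1 56.5 th 15.0
brush 0.7 px 192 140 325 z [ 4.5 14.3 19.7] c [630.2 274.3] L,W 154.0 41.8 th -80.1
hood 0.74 px 325 129 1210 z [ 16.2  94.3 127.4] c [ 660.1 -235. ] L,W 142.1 100.3 th 73.2
```

Call:
drive_tool --pt "1 -3 0 0 0 0 1" --pt "2 -6 0 0 0 0 1" --pt "2.7 -9 0 0 0 0 1" --pt "2.7 -11.8 0 0 0 0 1" --pt "2.7 -11.8 0 0 0 0 1" --pt "2.7 -11.8 1 0 0 0 1" --pt "2.7 -11.8 4 0 0 0 1" --pt "2.7 -11.8 6 0 0 0 1" --pt "2.7 -11.8 6 0 0 0 1" --pt "2.7 -11.8 6 0 0 0 1"

```text
time_s: 51.0
eef_pos: [0.4345, -0.3788, 0.0276]
tcp_rot: [-0.001, -0.075, 0.997, 0.002]
ft_force: [-0.4, 0.6, -0.1]
gripper_width: 1.003
grip_force: 0.0
```

```bash
python3 - <<'E'
from h import *
c=shot('wrist'); objs(c,['sheet1']); print(T_tool()[:3,3].round(4))
go((434.4,-384,-31.5,8.5))
E
```

```text
sheet1 0.81 px 250 209 11270 z [6.9 8.  9.1] c [ 434.8 -385.5] L,W 104.5 60.2 th 8.3
[ 0.4363 -0.3818  0.0305]
(434.4, -384, -31.5, 8.5) -> [ 0.23 -0.18  6.2 ] [-0.1  0.   0.1]
```

Call:
drive_tool --pt "0.1 -0.3 0 0 0 0 1" --pt "0.1 -0.3 3 0 0 0 1" --pt "0.1 -0.3 5.5 0 0 0 1" --pt "0.1 -0.3 6.1 0 0 0 1" --pt "0.1 -0.3 6.1 0 0 0 1" --pt "0.1 -0.3 6.1 0 0 0 -1" --pt "0.1 -0.3 6.1 0 0 0 -1" --pt "0.1 -0.3 6.1 0 0 0 -1" --pt "0.1 -0.3 6.1 0 0 0 -1" --pt "0.1 -0.3 6.1 0 0 0 -1"

```text
time_s: 51.93
eef_pos: [0.4355, -0.3863, -0.0304]
tcp_rot: [0.001, -0.074, 0.997, -0.001]
ft_force: [0.3, 0.1, 0.2]
gripper_width: 0.681
grip_force: 0.2
```

Call:
drive_tool --pt "0 0 0 0 0 0 -1" --pt "0 0 0 0 0 0 -1" --pt "0 0 0 0 0 0 -1" --pt "0 0 0 0 0 0 -1" --pt "0 0 -2 0 0 0 -1" --pt "0 0 -5 0 0 0 -1" --pt "0 0 -8 0 0 0 -1" --pt "0 0 -10 0 0 0 -1" --pt "0 0 -11 0 0 0 -1" --pt "0 0 -11 0 0 0 -1"

```text
time_s: 52.77
eef_pos: [0.4363, -0.3872, 0.081]
tcp_rot: [0.002, -0.074, 0.997, -0.002]
ft_force: [0.9, 0.2, -0.3]
gripper_width: 0.628
grip_force: 30.0
```

Call:
drive_tool --pt "-1 3 0 0 0 2 -1" --pt "-2 6 0 0 0 4 -1" --pt "-4 9.5 0 0 0 6 -1" --pt "-6 13 0 0 0 8 -1" --pt "-8 16.5 0 0 0 10 -1" --pt "-10 20 0 0 0 12 -1" --pt "-12.5 23 0 0 0 14 -1" --pt "-15 26 0 0 0 14 -1" --pt "-18 28 0 0 0 14 -1" --pt "-18 28 0 0 0 14 -1"

```text
time_s: 53.6
eef_pos: [0.5735, -0.0767, 0.0763]
tcp_rot: [-0.0, 0.045, 0.999, 0.001]
ft_force: [0.1, -0.0, -0.3]
gripper_width: 0.627
grip_force: 30.0
```

```bash
python3 - <<'E'
from h import *
print(T_tool()[:3,3].round(4))
go((657,-21.3,75,-5.5))
E
```

```text
[ 0.5735 -0.0767  0.0763]
(657, -21.3, 75, -5.5) -> [-7.82  6.27  0.14] [ 0.2 -0.   0.3]
```

Call:
drive_tool --pt "-2 2 0 0 0 0 -1" --pt "-5 4 0 0 0 0 -1" --pt "-7 6 0 0 0 0 -1" --pt "-7.8 6.2 0 0 0 0.3 -1" --pt "-7.8 6.2 0 0 0 0.3 -1" --pt "-7.8 6.2 0 0 0 0.3 -1" --pt "-7.8 6.2 1 0 0 0.3 -1" --pt "-7.8 6.2 2 0 0 0.3 -1" --pt "-7.8 6.2 2.5 0 0 0.3 -1" --pt "-7.8 6.2 2.5 0 0 0.3 -1"

```text
time_s: 54.43
eef_pos: [0.6521, -0.028, 0.0506]
tcp_rot: [-0.003, 0.051, 0.999, 0.0]
ft_force: [-0.9, 0.4, -1.3]
gripper_width: 0.624
grip_force: 30.0
```

Call:
drive_tool --pt "0 0 0 0 0 0 -1" --pt "0 0 0 0 0 0 -1" --pt "0 0 0 0 0 0 -1" --pt "0 0 0 0 0 0 -1" --pt "0 0 0 0 0 0 -1" --pt "0 0 0 0 0 0 -1" --pt "0 0 0 0 0 0 -1" --pt "0 0 0 0 0 0 -1" --pt "0 0 0 0 0 0 -1" --pt "0 0 0 0 0 0 -1"

```text
time_s: 55.27
eef_pos: [0.6549, -0.0276, 0.0535]
tcp_rot: [-0.0, 0.05, 0.999, 0.0]
ft_force: [-0.7, -0.3, -1.3]
gripper_width: 0.626
grip_force: 30.0
```

```bash
python3 - <<'E'
from h import *
c=shot('wrist'); print(T_tool()[:3,3].round(4)); objs(c,['sheet1','tile1']); 
go((657,-21.3,42,-5.5))
E
```

```text
[ 0.6549 -0.0277  0.0535]
sheet1 0.98 px 257 228 16640 z [91.1 92.2 93.2] c [648.9 -28.6] L,W 93.1 60.2 th -5.8
sheet1 0.82 px 274 149 416 z [54.9 59.6 61.1] c [604.9 -17.1] L,W 59.3 3.5 th 83.0
tile1 0.65 px 312 229 196 z [70.6 71.9 73.1] c [657.9   4.7] L,W 94.6 1.9 th -5.5
(657, -21.3, 42, -5.5) -> [-0.14  0.65  1.15] [ 0.  -0.  -0.3]
```

Call:
drive_tool --pt "-0.1 0.4 0 0 0 -0.3 -1" --pt "-0.2 0.65 0.4 0 0 -0.3 -1" --pt "-0.2 0.65 0.8 0 0 -0.3 -1" --pt "-0.2 0.65 1.18 0 0 -0.3 -1" --pt "-0.2 0.65 1.18 0 0 -0.3 -1" --pt "-0.2 0.65 1.18 0 0 -0.3 0.5" --pt "-0.2 0.65 1.18 0 0 -0.3 0.5" --pt "-0.2 0.65 1.18 0 0 -0.3 0.5" --pt "-0.2 0.65 1.18 0 0 -0.3 0.5" --pt "-0.2 0.65 1.18 0 0 -0.3 0.5"

```text
time_s: 56.25
eef_pos: [0.6577, -0.0215, 0.0419]
tcp_rot: [0.0, 0.048, 0.999, -0.0]
ft_force: [-0.7, 0.1, -0.4]
gripper_width: 0.752
grip_force: 0.0
```

Call:
drive_tool --pt "0 0 -1 0 0 0 0.5" --pt "0 0 -4 0 0 0 0.5" --pt "3 0 -5 0 0 -2 1" --pt "7 -1 -5 0 0 -5 1" --pt "11 -4 -5 0 0 -8 1" --pt "14 -7 -5 0 0 -11 1" --pt "16 -11 -5 0 0 -14 1" --pt "17 -15 -5 0 0 -15 1" --pt "18.4 -19 -5 0 0 -15 1" --pt "18.4 -23 -5 0 0 -15 1"

```text
time_s: 57.08
eef_pos: [0.4522, -0.2243, 0.0928]
tcp_rot: [0.0, -0.083, 0.997, -0.0]
ft_force: [0.1, -0.1, 0.4]
gripper_width: 0.998
grip_force: 0.0
```

Call:
drive_tool --pt "0 -2.2 0 0 0 0 1" --pt "0 -2.2 0 0 0 0 1" --pt "0 -2.2 2 0 0 0 1" --pt "0 -2.2 4 0 0 0 1" --pt "0 -2.2 4 0 0 0 1" --pt "0 -2.2 4 0 0 0 1" --pt "0 -2.2 4 0 0 0 1" --pt "0 -2.2 4 0 0 0 1" --pt "0 -2.2 4 0 0 0 1" --pt "0 -2.2 4 0 0 0 1"

```text
time_s: 57.92
eef_pos: [0.4586, -0.2455, 0.0528]
tcp_rot: [0.001, -0.083, 0.997, -0.001]
ft_force: [0.4, 0.1, -0.1]
gripper_width: 0.998
grip_force: 0.0
```

```bash
python3 - <<'E'
from h import *
c=shot('wrist'); objs(c,['tile1','sheet1']); print(T_tool()[:3,3].round(4))
go((449.3,-254.5,-31,9.4))
c=shot('top'); objs(c,['sheet1','brush','hood'],minpx=20)
E
```

```text
tile1 0.65 px 250 190 8798 z [11.  12.2 13.3] c [ 449.4 -254.5] L,W 100.2 56.1 th 9.3
[ 0.458  -0.2453  0.0522]
(449.3, -254.5, -31, 9.4) -> [ 1.01 -0.75  8.32] [-0.   0.   0.1]
sheet1 0.79 px 181 254 442 z [ 0.3  7.6 14.6] c [181.9 317.9] L,W 104.7 60.4 th -24.3
sheet1 0.69 px 270 128 473 z [17.8 78.4 84.2] c [654.2 -20.4] L,W 106.5 59.8 th -5.8
sheet1 0.23 px 408 170 553 z [  2.9  97.9 200.5] c [ 491.9 -540.8] L,W 72.9 69.4 th 8.8
brush 0.6 px 192 141 407 z [ 0.6 13.7 20.3] c [627.2 273.6] L,W 154.8 48.8 th -79.6
hood 0.62 px 269 129 383 z [73.4 78.9 84.3] c [651.8 -20.3] L,W 101.0 59.3 th -6.4
hood 0.57 px 324 128 1134 z [ 27.9  94.9 128.6] c [ 660.  -233.8] L,W 139.8 99.7 th 73.9
```

Call:
drive_tool --pt "1 -0.75 0 0 0 0 1" --pt "1 -0.75 1 0 0 0 1" --pt "1 -0.75 4 0 0 0 1" --pt "1 -0.75 7 0 0 0 1" --pt "1 -0.75 8.2 0 0 0 1" --pt "1 -0.75 8.2 0 0 0 1" --pt "1 -0.75 8.2 0 0 0 -1" --pt "1 -0.75 8.2 0 0 0 -1" --pt "1 -0.75 8.2 0 0 0 -1" --pt "1 -0.75 8.2 0 0 0 -1"

```text
time_s: 59.1
eef_pos: [0.4504, -0.2553, -0.0287]
tcp_rot: [0.001, -0.083, 0.997, -0.001]
ft_force: [-0.1, -0.3, -0.4]
gripper_width: 0.754
grip_force: 0.0
```

Call:
drive_tool --pt "0 0 0 0 0 0 -1" --pt "0 0 0 0 0 0 -1" --pt "0 0 0 0 0 0 -1" --pt "0 0 0 0 0 0 -1" --pt "0 0 0 0 0 0 -1" --pt "0 0 -3 0 0 0 -1" --pt "0 0 -6 0 0 0 -1" --pt "0 0 -9 0 0 0 -1" --pt "0 0 -12 0 0 0 -1" --pt "0 0 -12 0 0 0 -1"

```text
time_s: 59.93
eef_pos: [0.4531, -0.2577, 0.0959]
tcp_rot: [0.004, -0.083, 0.997, -0.004]
ft_force: [0.8, -1.5, -1.0]
gripper_width: 0.591
grip_force: 30.0
```

Call:
drive_tool --pt "-1 3 0 0 0 2 -1" --pt "-3 6 0 0 0 4 -1" --pt "-5 9 0 0 0 6 -1" --pt "-8 12 0 0 0 8 -1" --pt "-10 14 0 0 0 10 -1" --pt "-13 16 0 0 0 12 -1" --pt "-16 18 0 0 0 14 -1" --pt "-19 19 0 0 0 15 -1" --pt "-19 19 0 0 0 15 -1" --pt "-19 19 0 0 0 15 -1"

```text
time_s: 60.77
eef_pos: [0.6046, -0.0344, 0.0875]
tcp_rot: [-0.002, 0.046, 0.999, -0.0]
ft_force: [0.3, 0.8, -1.8]
gripper_width: 0.59
grip_force: 30.0
```

```bash
python3 - <<'E'
from h import *
print(T_tool()[:3,3].round(4))
go((657,-21.3,90,-5.5))
E
```

```text
[ 0.6046 -0.0344  0.0875]
(657, -21.3, 90, -5.5) -> [-5.09  1.79 -0.27] [-0.  -0.2  0.2]
```

Call:
drive_tool --pt "-2 0.9 0 0 0 0 -1" --pt "-4 1.5 0 0 0 0.2 -1" --pt "-5.1 1.8 0 0 0 0.2 -1" --pt "-5.1 1.8 0 0 0 0.2 -1" --pt "-5.1 1.8 1 0 0 0.2 -1" --pt "-5.1 1.8 2 0 0 0.2 -1" --pt "-5.1 1.8 2.8 0 0 0.2 -1" --pt "-5.1 1.8 2.8 0 0 0.2 -1" --pt "-5.1 1.8 2.8 0 0 0.2 -1" --pt "-5.1 1.8 2.8 0 0 0.2 -1"

```text
time_s: 61.6
eef_pos: [0.6571, -0.0225, 0.0616]
tcp_rot: [-0.0, 0.05, 0.999, -0.0]
ft_force: [-0.2, -0.3, -1.9]
gripper_width: 0.589
grip_force: 30.0
```

Call:
drive_tool --pt "0 0 0 0 0 0 -1" --pt "0 0 0 0 0 0 -1" --pt "0 0 0 0 0 0 -1" --pt "0 0 0 0 0 0 -1" --pt "0 0 0 0 0 0 -1" --pt "0 0 0 0 0 0 -1" --pt "0 0 0 0 0 0 -1" --pt "0 0 0 0 0 0 -1" --pt "0 0 0 0 0 0 -1" --pt "0 0 0 0 0 0 -1"

```text
time_s: 62.43
eef_pos: [0.6575, -0.0224, 0.0617]
tcp_rot: [-0.0, 0.05, 0.999, -0.0]
ft_force: [0.9, -0.1, -1.2]
gripper_width: 0.588
grip_force: 30.0
```

```bash
python3 - <<'E'
from h import *
c=shot('wrist'); print(T_tool()[:3,3].round(4)); objs(c,['sheet1','tile1']); 
go((657,-21.3,50,-5.5))
E
```

```text
[ 0.6575 -0.0224  0.0617]
sheet1 0.91 px 260 150 839 z [74.4 79.8 81. ] c [606.9 -17.3] L,W 58.9 4.4 th 84.3
sheet1 0.62 px 260 144 395 z [21.3 59.6 73.9] c [604.9 -17.4] L,W 57.3 2.0 th 84.6
tile1 0.66 px 257 230 15422 z [102.1 103.3 104.3] c [651.6 -23.4] L,W 88.9 56.3 th -5.7
(657, -21.3, 50, -5.5) -> [0.06 0.1  1.17] [-0.  -0.  -0.2]
```

Call:
drive_tool --pt "0 0.1 0.5 0 0 -0.2 -1" --pt "0 0.1 1 0 0 -0.2 -1" --pt "0 0.1 1.1 0 0 -0.2 -1" --pt "0 0.1 1.1 0 0 -0.2 -1" --pt "0 0.1 1.1 0 0 -0.2 0.5" --pt "0 0.1 1.1 0 0 -0.2 0.5" --pt "0 0.1 1.1 0 0 -0.2 0.5" --pt "0 0.1 1.1 0 0 -0.2 0.5" --pt "0 0.1 1.1 0 0 -0.2 0.5" --pt "0 0.1 1.1 0 0 -0.2 0.5"

```text
time_s: 63.42
eef_pos: [0.6577, -0.0214, 0.0508]
tcp_rot: [0.0, 0.048, 0.999, -0.0]
ft_force: [0.3, -0.6, -0.2]
gripper_width: 0.75
grip_force: 0.0
```

Call:
drive_tool --pt "0 0 -1 0 0 0 0.5" --pt "0 0 -4 0 0 0 0.5" --pt "0 0 -8 0 0 0 1" --pt "0 0 -12 0 0 0 1" --pt "0 0 -16 0 0 0 1" --pt "-1 -3 -19 0 0 0 1" --pt "-2 -6 -21 0 0 0 1" --pt "-3 -9 -22 0 0 0 1" --pt "-3 -11 -22 0 0 0 1" --pt "-3 -11 -22 0 0 0 1"

```text
time_s: 64.25
eef_pos: [0.6774, -0.1388, 0.273]
tcp_rot: [0.002, 0.05, 0.999, -0.001]
ft_force: [-0.9, 0.3, -1.0]
gripper_width: 1.003
grip_force: 0.0
```

Call:
drive_tool --pt "0 0 0 0 0 0 1" --pt "0 0 0 0 0 0 1" --pt "0 0 0 0 0 0 1" --pt "0 0 0 0 0 0 1" --pt "0 0 0 0 0 0 1" --pt "0 0 0 0 0 0 1" --pt "0 0 0 0 0 0 1" --pt "0 0 0 0 0 0 1" --pt "0 0 0 0 0 0 1" --pt "0 0 0 0 0 0 1"

```text
time_s: 65.08
eef_pos: [0.677, -0.1337, 0.2707]
tcp_rot: [-0.0, 0.048, 0.999, 0.0]
ft_force: [0.3, -0.2, -0.6]
gripper_width: 0.998
grip_force: 0.0
```

```bash
python3 - <<'E'
from h import *
T=T_tool(); c=shot('wrist'); save(c,'w5.png'); print(T[:3,3].round(4)); objs(c,['sheet1','tile1','base','hood']); 
P=cloud(c)*1000; m=(P[...,2]>123)&(P[...,2]<140)&(P[...,1]<-120); Y=np.ascontiguousarray(P[m][:,:2].astype(np.float32))
print('bar',len(Y),np.percentile(P[m][:,2],[5,50,95]),cv2.minAreaRect(Y))
m=(P[...,2]>86)&(P[...,2]<105)&(P[...,1]<-120);Y=np.ascontiguousarray(P[m][:,:2].astype(np.float32)); print('roof',cv2.minAreaRect(Y))
E
```

```text
[ 0.677  -0.1337  0.2707]
sheet1 0.82 px 324 146 222 z [74.3 79.5 81. ] c [653.3 -51.6] L,W 100.4 3.3 th -6.5
sheet1 0.75 px 319 141 194 z [32.9 39.4 41.5] c [654.1 -51.5] L,W 101.1 2.7 th -5.7
sheet1 0.55 px 321 143 185 z [53.8 59.3 60.9] c [652.8 -51.4] L,W 102.5 3.1 th -6.0
tile1 0.86 px 350 148 4137 z [90.4 92.  93.4] c [656.8 -23.1] L,W 99.4 56.9 th -5.2
base 0.95 px 330 135 7443 z [10.4 12.1 19.8] c [658.  -21.6] L,W 180.1 136.2 th -5.2
hood 0.71 px 172 168 10764 z [ 61.2  96.1 129.9] c [ 662.3 -237.4] L,W 143.2 98.9 th 73.3
bar 1196 [126.61011007 129.75584683 131.27123865] ((662.5875244140625, -236.54098510742188), (69.29925537109375, 20.473926544189453), 73.26115417480469)
roof ((662.3370971679688, -237.433349609375), (143.2068328857422, 98.88895416259766), 73.3074951171875)
```

View pics/w5.png

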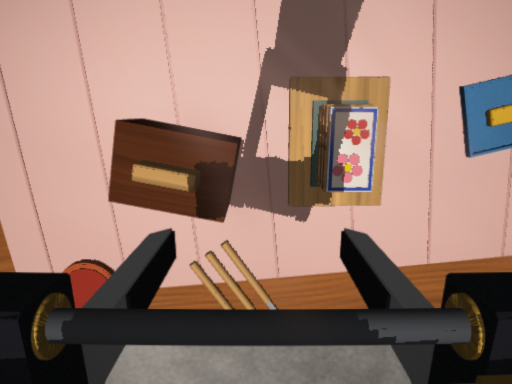

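The pile is level with its top at 92 mm, centred within 2 mm. The hood now stands at (662.4,-237), long axis at 73.3°, with its bar visible at pixel (163,177). I'll fetch it.

Call:
drive_tool --pt "0 -1 1 0 0 7 1" --pt "0.1 -2 2 0 0 14 1" --pt "0.2 -4 3 0 0 21 1" --pt "0.3 -6 4 0 0 28 1" --pt "0.4 -8 5 0 0 35 1" --pt "0.4 -10.4 6 0 0 42 1" --pt "0.4 -10.4 7 0 0 49 0.5" --pt "0.4 -10.4 8 0 0 56 0.5" --pt "0.4 -10.4 9 0 0 63 0.5" --pt "0.4 -10.4 10 0 0 70 0.5"

```text
time_s: 66.17
eef_pos: [0.6629, -0.2374, 0.1702]
tcp_rot: [-0.0, 0.615, 0.789, 0.0]
ft_force: [-0.4, -0.3, 0.2]
gripper_width: 0.765
grip_force: 0.0
```

Call:
drive_tool --pt "0 0 0 0 0 7 0.2" --pt "0 0 0 0 0 14 0.2" --pt "0 0 0 0 0 21 0.2" --pt "0 0 0 0 0 28 0.2" --pt "0 0 0 0 0 31.2 0.2" --pt "0 0 0 0 0 31.2 0.2" --pt "0 0 0 0 0 31.2 0.2" --pt "0 0 0 0 0 31.2 0.2" --pt "0 0 0 0 0 31.2 0.2" --pt "0 0 0 0 0 31.2 0.2"

```text
time_s: 67.0
eef_pos: [0.6631, -0.2369, 0.1707]
tcp_rot: [0.0, 0.802, 0.597, -0.0]
ft_force: [0.4, 0.8, 0.1]
gripper_width: 0.601
grip_force: 0.0
```

```bash
python3 - <<'E'
from h import *
T=T_tool(); c=shot('wrist'); print(T[:3,3].round(4)); objs(c,['hood']); go((662.4,-236.8,69,-106.7))
P=cloud(c)*1000; m=(P[...,2]>124)&(P[...,2]<135); Y=np.ascontiguousarray(P[m][:,:2].astype(np.float32))
print('bar',len(Y),cv2.minAreaRect(Y)); print(env.sense()['joints'].round(2))
E
```

```text
[ 0.6631 -0.2369  0.1707]
hood 0.89 px 257 187 16880 z [ 95.   96.2 130.1] c [ 662.4 -236.7] L,W 141.2 98.3 th 73.4
hood 0.57 px 193 26 7944 z [ 9.6 12.  20.1] c [654.4 -57.2] L,W 180.2 64.9 th -5.0
(662.4, -236.8, 69, -106.7) -> [-1.000e-02 -7.000e-02  1.017e+01] [-0.  0.  0.]
bar 2116 ((662.5784912109375, -236.5182342529297), (69.6667709350586, 19.698650360107422), 72.86737823486328)
[-0.47  0.48  1.18 -0.    1.48 -0.18]
```

Call:
drive_tool --pt "0 0 3 0 0 0 0.2" --pt "0 0 6 0 0 0 0.2" --pt "0 0 8.5 0 0 0 0.2" --pt "0 0 9.8 0 0 0 0.2" --pt "0 0 10.2 0 0 0 0.2" --pt "0 0 10.2 0 0 0 0.2" --pt "0 0 10.2 0 0 0 -1" --pt "0 0 10.2 0 0 0 -1" --pt "0 0 10.2 0 0 0 -1" --pt "0 0 10.2 0 0 0 -1"

```text
time_s: 67.93
eef_pos: [0.6642, -0.2375, 0.0706]
tcp_rot: [0.001, 0.802, 0.597, 0.001]
ft_force: [-0.2, -0.0, -0.6]
gripper_width: 0.353
grip_force: 0.0
```

Call:
drive_tool --pt "0 0 0 0 0 0 -1" --pt "0 0 0 0 0 0 -1" --pt "0 0 0 0 0 0 -1" --pt "0 0 0 0 0 0 -1" --pt "0 0 0 0 0 0 -1" --pt "0 0 0 0 0 0 -1" --pt "0 0 0 0 0 0 -1" --pt "0 0 0 0 0 0 -1" --pt "0 0 -1 0 0 0 -1" --pt "0 0 -2 0 0 0 -1"

```text
time_s: 68.77
eef_pos: [0.6612, -0.2359, 0.0861]
tcp_rot: [-0.002, 0.802, 0.597, -0.001]
ft_force: [0.9, -0.1, -4.0]
gripper_width: 0.211
grip_force: 30.0
```

Call:
drive_tool --pt "0 0 -2 0 0 0 -1" --pt "0 0 -4 0 0 0 -1" --pt "0 0 -6 0 0 0 -1" --pt "0 0 -8 0 0 0 -1" --pt "0 0 -10 0 0 0 -1" --pt "0 0 -11 0 0 0 -1" --pt "0 0 -11 0 0 0 -1" --pt "0 0 -11 0 0 0 -1" --pt "0 0 -11 0 0 0 -1" --pt "0 0 -11 0 0 0 -1"

```text
time_s: 69.6
eef_pos: [0.6618, -0.2363, 0.196]
tcp_rot: [-0.002, 0.802, 0.597, -0.001]
ft_force: [0.5, -0.9, -4.1]
gripper_width: 0.212
grip_force: 30.0
```

```bash
python3 - <<'E'
from h import *
T=T_tool(); c=shot('wrist'); print(T[:3,3].round(4)); objs(c,['hood']); go((657.4,-21.5,198,-185.5))
E
```

```text
[ 0.6618 -0.2363  0.196 ]
hood 0.69 px 257 191 26763 z [221.6 222.9 256.9] c [ 664.4 -226.1] L,W 120.5 98.7 th 73.3
(657.4, -21.5, 198, -185.5) -> [20.45 -6.62 -0.11] [-0.2  0.1 78.8]
```

Call:
drive_tool --pt "1 -0.3 0 0 0 5 -1" --pt "3 -1 0 0 0 11 -1" --pt "5 -1.6 0 0 0 18 -1" --pt "7 -2.2 0 0 0 25 -1" --pt "9 -2.9 0 0 0 32 -1" --pt "11 -3.6 0 0 0 39 -1" --pt "13 -4.2 0 0 0 46 -1" --pt "15 -4.9 0 0 0 53 -1" --pt "17 -5.5 0 0 0 60 -1" --pt "19 -6.2 0 0 0 66 -1"

```text
time_s: 70.53
eef_pos: [0.6577, -0.0361, 0.1978]
tcp_rot: [-0.0, 0.998, 0.061, -0.001]
ft_force: [0.1, -0.1, -4.3]
gripper_width: 0.21
grip_force: 30.0
```

```bash
python3 - <<'E'
from h import *
print(T_tool()[:3,3].round(4)); go((657.4,-21.5,196,-185.5))
E
```

```text
[ 0.6577 -0.0361  0.1978]
(657.4, -21.5, 196, -185.5) -> [ 0.14 -1.45  0.18] [-0.   0.1 12.5]
```

Call:
drive_tool --pt "0 -0.7 0 0 0 6 -1" --pt "0 -1.4 0 0 0 12.5 -1" --pt "0 -1.4 0 0 0 12.5 -1" --pt "0 -1.4 0 0 0 12.5 -1" --pt "0 -1.4 0 0 0 12.5 -1" --pt "0 -1.4 0 0 0 12.5 -1" --pt "0 -1.4 0 0 0 12.5 -1" --pt "0 -1.4 0 0 0 12.5 -1" --pt "0 -1.4 0 0 0 12.5 -1" --pt "0 -1.4 0 0 0 12.5 -1"

```text
time_s: 71.37
eef_pos: [0.6565, -0.0235, 0.1987]
tcp_rot: [0.0, 0.999, -0.045, 0.0]
ft_force: [0.0, -0.7, -4.5]
gripper_width: 0.209
grip_force: 30.0
```

```bash
python3 - <<'E'
from h import *
T=T_tool(); c=shot('wrist'); print(T[:3,3].round(4)); objs(c,['hood','base']); go((657.4,-21.5,81,-185.5))
P=cloud(c)*1000
m=(P[...,2]>245)&(P[...,2]<275); Y=np.ascontiguousarray(P[m][:,:2].astype(np.float32)); print('bar',len(Y),cv2.minAreaRect(Y))
m=(P[...,2]>215)&(P[...,2]<230); X=P[m]; A=np.c_[X[:,:2],np.ones(len(X))]; print('roof tilt',np.linalg.lstsq(A,X[:,2],rcond=None)[0][:2], cv2.minAreaRect(np.ascontiguousarray(X[:,:2].astype(np.float32))))
c=shot('side'); save(c,'s6.png')
E
```

```text
[ 0.6565 -0.0235  0.1987]
hood 0.61 px 257 191 26483 z [224.4 225.6 259.7] c [667.6 -25.7] L,W 120.7 98.6 th -5.2
base 0.65 px 254 104 1973 z [10.5 11.9 13.2] c [737.9 -27.7] L,W 136.0 18.1 th 84.7
(657.4, -21.5, 81, -185.5) -> [ 0.08 -0.19 11.77] [ 0.  -0.   0.3]
bar 6179 ((660.4856567382812, -23.791324615478516), (41.831302642822266, 66.05540466308594), 66.19013977050781)
roof tilt [-9.21485783e-05  1.55348052e-03] ((667.6434936523438, -25.697826385498047), (98.63622283935547, 120.74543762207031), 84.75812530517578)
```

Call:
drive_tool --pt "0 -0.3 0 0 0 0.3 -1" --pt "0 -0.3 0 0 0 0.3 -1" --pt "0 -0.3 1 0 0 0.3 -1" --pt "0 -0.3 2.5 0 0 0.3 -1" --pt "0 -0.3 4 0 0 0.3 -1" --pt "0 -0.3 5.5 0 0 0.3 -1" --pt "0 -0.3 7 0 0 0.3 -1" --pt "0 -0.3 8.5 0 0 0.3 -1" --pt "0 -0.3 9.8 0 0 0.3 -1" --pt "0 -0.3 10.2 0 0 0.3 -1"

```text
time_s: 72.4
eef_pos: [0.6543, -0.0198, 0.093]
tcp_rot: [-0.0, 0.999, -0.048, -0.003]
ft_force: [-0.5, -0.1, -4.4]
gripper_width: 0.209
grip_force: 30.0
```

Call:
drive_tool --pt "0 0 0 0 0 0 -1" --pt "0 0 0 0 0 0 -1" --pt "0 0 0 0 0 0 -1" --pt "0 0 0 0 0 0 -1" --pt "0 0 0 0 0 0 -1" --pt "0 0 0 0 0 0 -1" --pt "0 0 0 0 0 0 -1" --pt "0 0 0 0 0 0 -1" --pt "0 0 0 0 0 0 -1" --pt "0 0 0 0 0 0 -1"

```text
time_s: 73.23
eef_pos: [0.6567, -0.0202, 0.0967]
tcp_rot: [0.0, 0.999, -0.048, 0.0]
ft_force: [0.0, 0.8, -4.0]
gripper_width: 0.21
grip_force: 30.0
```

```bash
python3 - <<'E'
from h import *
T=T_tool(); c=shot('wrist'); print(T[:3,3].round(4)); objs(c,['hood','base']); go((657.4,-21,81,-185.5))
c=shot('side'); cv2.imwrite('pics/s7.png',cv2.resize(c['img'][110:260,220:400,::-1],(720,600),interpolation=cv2.INTER_CUBIC))
E
```

```text
[ 0.6567 -0.0202  0.0967]
hood 0.97 px 257 191 26064 z [122.4 123.6 157.6] c [667.8 -22.5] L,W 121.0 98.6 th -5.6
base 0.79 px 257 101 3495 z [10.6 11.9 13.2] c [737.7 -29. ] L,W 134.7 18.5 th 84.5
(657.4, -21, 81, -185.5) -> [0.08 0.07 1.56] [-0.  0.  0.]
```

View pics/s7.png

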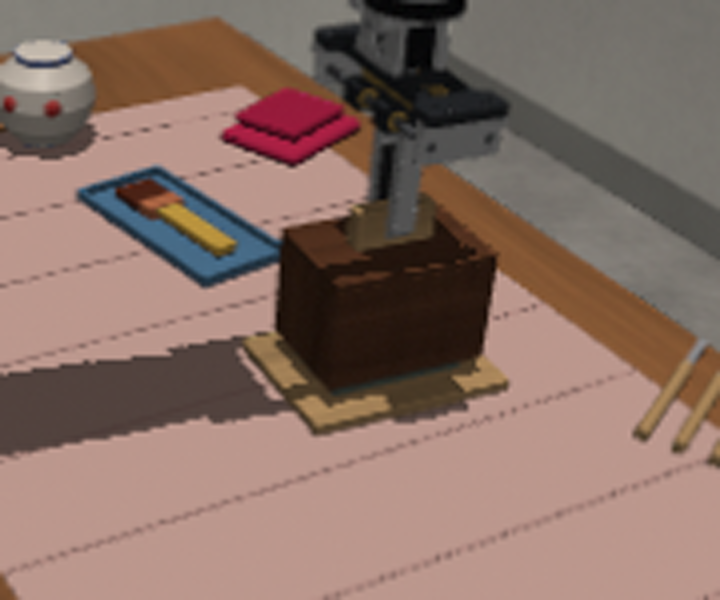

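The hood hangs just above the platform, aligned with the base. I lower the last 15 mm.

Call:
drive_tool --pt "0 0 0.3 0 0 0 -1" --pt "0 0 0.6 0 0 0 -1" --pt "0 0 0.9 0 0 0 -1" --pt "0 0 1.2 0 0 0 -1" --pt "0 0 1.4 0 0 0 -1" --pt "0 0 1.52 0 0 0 -1" --pt "0 0 1.52 0 0 0 -1" --pt "0 0 1.52 0 0 0 -1" --pt "0 0 1.52 0 0 0 -1" --pt "0 0 1.52 0 0 0 -1"

```text
time_s: 74.27
eef_pos: [0.6567, -0.0203, 0.0815]
tcp_rot: [0.0, 0.999, -0.048, 0.0]
ft_force: [0.4, 0.9, -4.7]
gripper_width: 0.209
grip_force: 30.0
```

```bash
python3 - <<'E'
from h import *
T=T_tool(); c=shot('wrist'); print(T[:3,3].round(4),env.sense()['ft_force']); objs(c,['hood','base'])
E
```

```text
[ 0.6567 -0.0203  0.0815] [ 0.48842317  0.472246   -4.5010861 ]
hood 0.87 px 257 191 26440 z [107.2 108.4 142.4] c [668.2 -22.6] L,W 120.1 98.7 th -5.5
base 0.57 px 257 100 3898 z [10.6 11.9 13.1] c [737.8 -28.5] L,W 135.6 18.4 th 84.5
```

Call:
drive_tool --pt "0 0 0.06 0 0 0 -1" --pt "0 0 0.06 0 0 0 -1" --pt "0 0 0.06 0 0 0 -1" --pt "0 0 0.06 0 0 0 0" --pt "0 0 0.06 0 0 0 0" --pt "0 0 0.06 0 0 0 0" --pt "0 0 0.06 0 0 0 0" --pt "0 0 0.06 0 0 0 0" --pt "0 0 0.06 0 0 0 0" --pt "0 0 0.06 0 0 0 0"

```text
time_s: 75.25
eef_pos: [0.6568, -0.0203, 0.081]
tcp_rot: [0.0, 0.999, -0.048, 0.0]
ft_force: [-0.2, -0.6, 0.1]
gripper_width: 0.497
grip_force: 0.0
```

Call:
drive_tool --pt "0 0 -2 0 0 0 0" --pt "0 0 -6 0 0 0 0" --pt "0 0 -10 0 0 0 0" --pt "0 0 -14 0 0 0 0" --pt "0 0 -18 0 0 0 0" --pt "2 0 -21 0 0 0 0" --pt "4 0 -23 0 0 0 0" --pt "4 0 -23 0 0 0 0" --pt "4 0 -23 0 0 0 0" --pt "4 0 -23 0 0 0 0"

```text
time_s: 76.08
eef_pos: [0.6952, -0.0239, 0.3086]
tcp_rot: [-0.0, 0.999, -0.048, -0.002]
ft_force: [-0.2, -0.0, -1.0]
gripper_width: 0.5
grip_force: 0.0
```

Call:
drive_tool --pt "0 0 0 0 0 0 0" --pt "0 0 0 0 0 0 0" --pt "0 0 0 0 0 0 0" --pt "0 0 0 0 0 0 0" --pt "0 0 0 0 0 0 0" --pt "0 0 0 0 0 0 0" --pt "0 0 0 0 0 0 0" --pt "0 0 0 0 0 0 0" --pt "0 0 0 0 0 0 0" --pt "0 0 0 0 0 0 0"

```text
time_s: 76.92
eef_pos: [0.6965, -0.024, 0.311]
tcp_rot: [0.0, 0.999, -0.048, 0.0]
ft_force: [0.2, -0.3, 0.3]
gripper_width: 0.499
grip_force: 0.0
```

```bash
python3 - <<'E'
from h import *
T=T_tool(); c=shot('wrist'); save(c,'w8.png'); print(T[:3,3].round(4)); objs(c,['hood','base','brush','brush_tray'])
P=cloud(c)*1000
m=(P[...,2]>100)&(P[...,2]<116)&(np.hypot(P[...,0]-657,P[...,1]+21)<100); X=P[m]; A=np.c_[X[:,:2],np.ones(len(X))]; print('roof tilt',np.linalg.lstsq(A,X[:,2],rcond=None)[0][:2], np.median(X[:,2]),cv2.minAreaRect(np.ascontiguousarray(X[:,:2].astype(np.float32))))
c=shot('side'); objs(c,['brush','brush_tray','hood'])
c=shot('top'); objs(c,['brush','brush_tray','pigment_bowl','vase'],minpx=20)
E
```

```text
[ 0.6965 -0.024   0.311 ]
hood 0.89 px 257 195 8471 z [106.1 108.2 142. ] c [657.6 -21.4] L,W 141.8 98.1 th -5.4
hood 0.25 px 256 158 2141 z [10.3 12.  13.6] c [657.5 -20.9] L,W 179.2 136.2 th -5.0
base 0.91 px 256 158 2129 z [10.3 12.  13.5] c [657.2 -20.9] L,W 179.5 136.2 th -4.8
brush 0.94 px 74 220 1774 z [11.9 15.4 17.2] c [629.8 269.6] L,W 155.8 44.2 th -82.9
brush_tray 0.64 px 89 216 5836 z [ 2.5  4.3 12.4] c [626.8 269.2] L,W 221.2 104.4 th -82.0
roof tilt [3.31544310e-05 5.78388885e-04] 108.07807783642004 ((657.6514892578125, -21.392086029052734), (98.19000244140625, 141.83660888671875), 84.58843231201172)
brush 0.72 px 266 166 638 z [ 0.9  5.1 13.4] c [637.4 267.6] L,W 219.2 118.6 th -81.4
brush 0.68 px 263 163 191 z [ 7.8 14.8 17.6] c [629.6 267.7] L,W 149.7 42.8 th -82.1
brush_tray 0.6 px 266 166 685 z [ 0.9  5.3 13.8] c [635.8 267.2] L,W 220.1 118.3 th -82.2
hood 0.74 px 314 186 2023 z [ 19.6  85.5 133. ] c [656.8 -21.6] L,W 141.5 101.7 th -4.8
brush 0.56 px 192 141 281 z [ 8.2 14.7 20.8] c [628.  274.2] L,W 147.0 40.3 th -80.1
brush_tray 0.96 px 198 141 1047 z [-2.5  4.2 14.3] c [627.3 268.4] L,W 213.3 104.4 th -81.2
pigment_bowl 0.94 px 121 194 820 z [18.3 35.8 55.4] c [410.8 545.9] L,W 110.5 101.9 th -32.8
vase 0.72 px 132 146 633 z [ 57.   83.3 102.4] c [595.2 507.3] L,W 74.3 70.8 th 67.8
```

View pics/w8.png

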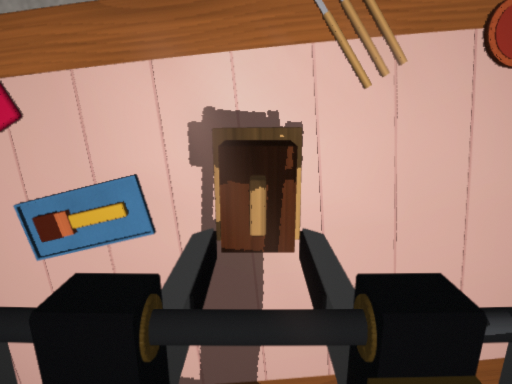

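The hood sits level on the board: roof at 108 mm, within 1 mm of the base centre and 0.5° of its direction. The brush lies flat in its tray at pixel (75,220). The bowl and vase still stand where they were. I hand in.

```bash
python3 -c "
from rig import env
print(env.hand_in())"
```

```text
the job is handed in; nothing more can be done
None
```

I handed the job in after 77 s of robot time, and hand-in returned no verdict: the brush lies flat in its tray, four tiles and three cork sheets are piled alternately on the platform, and the hood sits level on the board over them.

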